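# Photograph a batch of culture dishes on the imaging stand

### The job

Get the fresh culture dishes photographed: swing the stand's camera arm fully clear of the tray, put the used dishes left in the tray into the discard tub, and set every fresh dish from the bench flat in a tray bay of its own while the tray is still pulled out. Then slide the tray in gently until it clicks home, swing the camera back over it as far as it goes, and press the shutter button fully down once everything is in place. Move the camera arm and the tray gently and leave the other things on the bench alone.

Things in the scene. Friction and masses are not known exactly. Their poses are not given: they have to be found in the camera images.
- camera_arm (a joint): swing arm of the plate-imaging stand, turning about the stand's upright column, in rad: 0 = against its stop with the camera over the place where the tray goes home; grows as the arm turns clockwise seen from above (the camera comes towards the robot and then to the robot's left); 1.5 = stop on the far side, fully clear of the tray. From about 1.2 the camera is clear. It stays where it is left: about 0.35 N m of friction, plus light damping (0.25 N m per rad/s).
- swing_hinge (a point): point on the axis of the swing arm's upright hinge (the column), 200 mm above the table; its axes are those of the stand: x the way the tray slides home (away from the robot), y to the left, z up.
- swing_grip (a point): the black round upright grip on the free end of the swing arm, 250 mm from the hinge axis, for taking the arm from above: 24 mm diameter, its top 266 mm and its foot (the top of the arm bar, 26 mm wide) 218 mm above the table; this point is on its axis, 244 mm above the table. The camera body (48 mm diameter, top at 246 mm) stands on the arm 71 mm nearer the hinge, with a ring lamp (110 mm diameter, 160 to 184 mm above the table) under it.
- tray (a joint): dish tray sliding on the bed of the stand, in m: 0 = pulled out towards the robot (as at the start), 0.110 = home, against its stop. A sprung roller at the right of the bed is a click detent: about 2 N slides the tray, 5 to 6 N is needed to push it past the click (resistance from 0.095, crest at 0.104), after which the roller carries it to 0.110 and holds it there against about 5 N.
- tray_grip (a point): the upright grip plate in the middle of the tray's near edge: 12 mm thick (along the slide), 60 mm wide, its top 12 mm above this point (68 mm above the table); its lower edge is 28 mm above the table. This point is in the middle of its thickness and width. x of its axes points the way the tray slides home. The bed under it is 18 mm high; the bays' rim begins 6 mm behind this point.
- bay1 (a point): near left bay of the dish tray: centre of the bay's floor, 34 mm above the table; moves with the tray. Bay 88 mm square between ribs and rims 4 to 6 mm thick and 6 mm high; bay centres are 92 mm apart; x of its axes points the way the tray slides home, y to the left.
- bay2 (a point): near right bay of the dish tray: centre of the bay's floor, 34 mm above the table; moves with the tray. Bay 88 mm square between ribs and rims 4 to 6 mm thick and 6 mm high; bay centres are 92 mm apart; x of its axes points the way the tray slides home, y to the left.
- bay3 (a point): far left bay of the dish tray: centre of the bay's floor, 34 mm above the table; moves with the tray. Bay 88 mm square between ribs and rims 4 to 6 mm thick and 6 mm high; bay centres are 92 mm apart; x of its axes points the way the tray slides home, y to the left.
- bay4 (a point): far right bay of the dish tray: centre of the bay's floor, 34 mm above the table; moves with the tray. Bay 88 mm square between ribs and rims 4 to 6 mm thick and 6 mm high; bay centres are 92 mm apart; x of its axes points the way the tray slides home, y to the left.
- fresh1_mid (a point): clear round culture dish with lid, 62 mm diameter, 20 mm high, about 35 g (closed, smooth-sided; grip it across the diameter); one of the fresh dishes, standing on the table to the right of the stand at the start (not all four are there every time). This point is its centre, half-way up; z is its upright axis.
- fresh2_mid (a point): clear round culture dish with lid, 62 mm diameter, 20 mm high, about 35 g (closed, smooth-sided; grip it across the diameter); one of the fresh dishes, standing on the table to the right of the stand at the start (not all four are there every time). This point is its centre, half-way up; z is its upright axis.
- fresh3_mid (a point): clear round culture dish with lid, 62 mm diameter, 20 mm high, about 35 g (closed, smooth-sided; grip it across the diameter); one of the fresh dishes, standing on the table to the right of the stand at the start (not all four are there every time). This point is its centre, half-way up; z is its upright axis.
- fresh4_mid (a point): clear round culture dish with lid, 62 mm diameter, 20 mm high, about 35 g (closed, smooth-sided; grip it across the diameter); one of the fresh dishes, standing on the table to the right of the stand at the start (not all four are there every time). This point is its centre, half-way up; z is its upright axis.
- used1_mid (a point): clear round culture dish with lid, 62 mm diameter, 20 mm high, about 35 g (closed, smooth-sided; grip it across the diameter); one of the used dishes, left in the tray at the start (one or two of the three are there). This point is its centre, half-way up; z is its upright axis.
- used2_mid (a point): clear round culture dish with lid, 62 mm diameter, 20 mm high, about 35 g (closed, smooth-sided; grip it across the diameter); one of the used dishes, left in the tray at the start (one or two of the three are there). This point is its centre, half-way up; z is its upright axis.
- used3_mid (a point): clear round culture dish with lid, 62 mm diameter, 20 mm high, about 35 g (closed, smooth-sided; grip it across the diameter); one of the used dishes, left in the tray at the start (one or two of the three are there). This point is its centre, half-way up; z is its upright axis.
- tub_in (a point): white discard tub on the table at the right of the stand, open-topped, 160 x 170 x 45 mm outside (x, y, z of its own axes), walls 5 mm; this point is the centre of its inner floor, 5 mm above the table.
- shutter (a joint): white shutter button (26 mm diameter) on the grey control box at the left of the stand's bed, travel in m: 0 = up, 0.006 = fully down (5 N); springs back.
- jar_a: bystander, to be left alone: capped sample jar, 52 mm diameter, 75 mm high, standing among the fresh dishes; origin at the centre of its underside.
- jar_b: bystander, to be left alone: capped sample jar, 64 mm diameter, 90 mm high; origin at the centre of its underside.
- tip_box: bystander, to be left alone: blue pipette-tip box with clear lid, 122 x 84 x 57 mm; origin at the centre of its underside.
- timer: bystander, to be left alone: white lab timer, 70 x 66 x 24 mm; origin at the centre of its underside.
- carton_b: bystander, to be left alone: white and yellow carton, 120 x 160 x 75 mm; origin at the centre of its underside.
- shutter_top (a point): centre of the top of the shutter button when up, about 52 mm above the table; pressed straight down. The control box under it is 75 x 65 mm and 30 mm high.
Things that resemble listed ones, but are neither listed nor needed, are in the scene too. Leave any orange or turquoise look-alike of the part that bears used2_mid alone.

How it is judged:
On the way, in this order (a step that is already met when the one before it is completed fails the run):
1. the camera arm is swung clear of the tray (arm joint above 1.2 rad), the tray still out (value of joint camera_arm above 1.2 rad and value of joint tray below 0.06 m), for 0.2 s.
2. every fresh dish lies flat in a bay of the tray and every used dish is in the tub, with the tray still pulled out (((horizontal distance between fresh1_mid and bay1 below 0.021 m and z of fresh1_mid in the frame of bay1 between 0.005 and 0.0135 m) or (horizontal distance between fresh1_mid and bay2 below 0.021 m and z of fresh1_mid in the frame of bay2 between 0.005 and 0.0135 m) or (horizontal distance between fresh1_mid and bay3 below 0.021 m and z of fresh1_mid in the frame of bay3 between 0.005 and 0.0135 m) or (horizontal distance between fresh1_mid and bay4 below 0.021 m and z of fresh1_mid in the frame of bay4 between 0.005 and 0.0135 m)) and ((horizontal distance between fresh2_mid and bay1 below 0.021 m and z of fresh2_mid in the frame of bay1 between 0.005 and 0.0135 m) or (horizontal distance between fresh2_mid and bay2 below 0.021 m and z of fresh2_mid in the frame of bay2 between 0.005 and 0.0135 m) or (horizontal distance between fresh2_mid and bay3 below 0.021 m and z of fresh2_mid in the frame of bay3 between 0.005 and 0.0135 m) or (horizontal distance between fresh2_mid and bay4 below 0.021 m and z of fresh2_mid in the frame of bay4 between 0.005 and 0.0135 m)) and ((horizontal distance between fresh3_mid and bay1 below 0.021 m and z of fresh3_mid in the frame of bay1 between 0.005 and 0.0135 m) or (horizontal distance between fresh3_mid and bay2 below 0.021 m and z of fresh3_mid in the frame of bay2 between 0.005 and 0.0135 m) or (horizontal distance between fresh3_mid and bay3 below 0.021 m and z of fresh3_mid in the frame of bay3 between 0.005 and 0.0135 m) or (horizontal distance between fresh3_mid and bay4 below 0.021 m and z of fresh3_mid in the frame of bay4 between 0.005 and 0.0135 m)) and ((horizontal distance between fresh4_mid and bay1 below 0.021 m and z of fresh4_mid in the frame of bay1 between 0.005 and 0.0135 m) or (horizontal distance between fresh4_mid and bay2 below 0.021 m and z of fresh4_mid in the frame of bay2 between 0.005 and 0.0135 m) or (horizontal distance between fresh4_mid and bay3 below 0.021 m and z of fresh4_mid in the frame of bay3 between 0.005 and 0.0135 m) or (horizontal distance between fresh4_mid and bay4 below 0.021 m and z of fresh4_mid in the frame of bay4 between 0.005 and 0.0135 m)) and x of used1_mid in the frame of tub_in between -0.075 and 0.075 m and y of used1_mid in the frame of tub_in between -0.08 and 0.08 m and z of each of used1_mid, used2_mid, used3_mid in the frame of tub_in below 0.045 m and x of used2_mid in the frame of tub_in between -0.075 and 0.075 m and y of used2_mid in the frame of tub_in between -0.08 and 0.08 m and x of used3_mid in the frame of tub_in between -0.075 and 0.075 m and y of used3_mid in the frame of tub_in between -0.08 and 0.08 m and value of joint tray below 0.06 m), for 0.2 s.
3. the tray has clicked home (value of joint tray above 0.1065 m), for 0.2 s.
4. the camera arm is back over the tray, against its stop (value of joint camera_arm below 0.06 rad and value of joint tray above 0.1065 m), for 0.2 s.
5. the shutter is pressed fully down with the dishes in their bays, the tray home and the camera over it (all of step 4 and ((horizontal distance between fresh1_mid and bay1 below 0.021 m and z of fresh1_mid in the frame of bay1 between 0.005 and 0.0135 m) or (horizontal distance between fresh1_mid and bay2 below 0.021 m and z of fresh1_mid in the frame of bay2 between 0.005 and 0.0135 m) or (horizontal distance between fresh1_mid and bay3 below 0.021 m and z of fresh1_mid in the frame of bay3 between 0.005 and 0.0135 m) or (horizontal distance between fresh1_mid and bay4 below 0.021 m and z of fresh1_mid in the frame of bay4 between 0.005 and 0.0135 m)) and ((horizontal distance between fresh2_mid and bay1 below 0.021 m and z of fresh2_mid in the frame of bay1 between 0.005 and 0.0135 m) or (horizontal distance between fresh2_mid and bay2 below 0.021 m and z of fresh2_mid in the frame of bay2 between 0.005 and 0.0135 m) or (horizontal distance between fresh2_mid and bay3 below 0.021 m and z of fresh2_mid in the frame of bay3 between 0.005 and 0.0135 m) or (horizontal distance between fresh2_mid and bay4 below 0.021 m and z of fresh2_mid in the frame of bay4 between 0.005 and 0.0135 m)) and ((horizontal distance between fresh3_mid and bay1 below 0.021 m and z of fresh3_mid in the frame of bay1 between 0.005 and 0.0135 m) or (horizontal distance between fresh3_mid and bay2 below 0.021 m and z of fresh3_mid in the frame of bay2 between 0.005 and 0.0135 m) or (horizontal distance between fresh3_mid and bay3 below 0.021 m and z of fresh3_mid in the frame of bay3 between 0.005 and 0.0135 m) or (horizontal distance between fresh3_mid and bay4 below 0.021 m and z of fresh3_mid in the frame of bay4 between 0.005 and 0.0135 m)) and ((horizontal distance between fresh4_mid and bay1 below 0.021 m and z of fresh4_mid in the frame of bay1 between 0.005 and 0.0135 m) or (horizontal distance between fresh4_mid and bay2 below 0.021 m and z of fresh4_mid in the frame of bay2 between 0.005 and 0.0135 m) or (horizontal distance between fresh4_mid and bay3 below 0.021 m and z of fresh4_mid in the frame of bay3 between 0.005 and 0.0135 m) or (horizontal distance between fresh4_mid and bay4 below 0.021 m and z of fresh4_mid in the frame of bay4 between 0.005 and 0.0135 m)) and x of used1_mid in the frame of tub_in between -0.075 and 0.075 m and y of used1_mid in the frame of tub_in between -0.08 and 0.08 m and z of each of used1_mid, used2_mid, used3_mid in the frame of tub_in below 0.045 m and x of used2_mid in the frame of tub_in between -0.075 and 0.075 m and y of used2_mid in the frame of tub_in between -0.08 and 0.08 m and x of used3_mid in the frame of tub_in between -0.075 and 0.075 m and y of used3_mid in the frame of tub_in between -0.08 and 0.08 m and value of joint shutter above 0.0045 m), for 0.05 s.
At the end, for the whole second after the job is handed in: Every fresh dish flat in a tray bay (within 21 mm of its centre, not on a rib or another dish), every used dish in the tub, tray clicked home (above 0.1065 m), camera arm over it at its stop (below 0.06 rad), shutter button up again (all of step 4 and ((horizontal distance between fresh1_mid and bay1 below 0.021 m and z of fresh1_mid in the frame of bay1 between 0.005 and 0.0135 m) or (horizontal distance between fresh1_mid and bay2 below 0.021 m and z of fresh1_mid in the frame of bay2 between 0.005 and 0.0135 m) or (horizontal distance between fresh1_mid and bay3 below 0.021 m and z of fresh1_mid in the frame of bay3 between 0.005 and 0.0135 m) or (horizontal distance between fresh1_mid and bay4 below 0.021 m and z of fresh1_mid in the frame of bay4 between 0.005 and 0.0135 m)) and ((horizontal distance between fresh2_mid and bay1 below 0.021 m and z of fresh2_mid in the frame of bay1 between 0.005 and 0.0135 m) or (horizontal distance between fresh2_mid and bay2 below 0.021 m and z of fresh2_mid in the frame of bay2 between 0.005 and 0.0135 m) or (horizontal distance between fresh2_mid and bay3 below 0.021 m and z of fresh2_mid in the frame of bay3 between 0.005 and 0.0135 m) or (horizontal distance between fresh2_mid and bay4 below 0.021 m and z of fresh2_mid in the frame of bay4 between 0.005 and 0.0135 m)) and ((horizontal distance between fresh3_mid and bay1 below 0.021 m and z of fresh3_mid in the frame of bay1 between 0.005 and 0.0135 m) or (horizontal distance between fresh3_mid and bay2 below 0.021 m and z of fresh3_mid in the frame of bay2 between 0.005 and 0.0135 m) or (horizontal distance between fresh3_mid and bay3 below 0.021 m and z of fresh3_mid in the frame of bay3 between 0.005 and 0.0135 m) or (horizontal distance between fresh3_mid and bay4 below 0.021 m and z of fresh3_mid in the frame of bay4 between 0.005 and 0.0135 m)) and ((horizontal distance between fresh4_mid and bay1 below 0.021 m and z of fresh4_mid in the frame of bay1 between 0.005 and 0.0135 m) or (horizontal distance between fresh4_mid and bay2 below 0.021 m and z of fresh4_mid in the frame of bay2 between 0.005 and 0.0135 m) or (horizontal distance between fresh4_mid and bay3 below 0.021 m and z of fresh4_mid in the frame of bay3 between 0.005 and 0.0135 m) or (horizontal distance between fresh4_mid and bay4 below 0.021 m and z of fresh4_mid in the frame of bay4 between 0.005 and 0.0135 m)) and x of used1_mid in the frame of tub_in between -0.075 and 0.075 m and y of used1_mid in the frame of tub_in between -0.08 and 0.08 m and z of each of used1_mid, used2_mid, used3_mid in the frame of tub_in below 0.045 m and x of used2_mid in the frame of tub_in between -0.075 and 0.075 m and y of used2_mid in the frame of tub_in between -0.08 and 0.08 m and x of used3_mid in the frame of tub_in between -0.075 and 0.075 m and y of used3_mid in the frame of tub_in between -0.08 and 0.08 m and value of joint shutter below 0.002 m); the robot touches nothing.
It fails at once if a bystander is moved more than 30 mm (distance of any of jar_a, jar_b, tip_box, timer, carton_b from where it was at the start of the episode above 0.03 m).
It fails at once if the tray is slammed (faster than 0.4 m/s) (velocity of joint tray above 0.4 m/s).
It fails at once if the camera arm is swung roughly (faster than 2 rad/s) (velocity of joint camera_arm above 2 rad/s or velocity of joint camera_arm below -2 rad/s).
Of fresh1, fresh2, fresh3, fresh4 only 2 to 4 are there at a start; the rules pass over those that are not, and their reading is None.
Of used1, used2, used3 only 1 to 2 are there at a start; the rules pass over those that are not, and their reading is None.
At some moment in a run one of fresh1, fresh2, fresh3, fresh4 may be knocked a few centimetres aside while the robot is not near it.
Once in a run the grip may slacken for a moment while it holds something.
It also fails if it takes over 210 s, if anything falls off the work surface, if the arm or the gripper's body presses on something with over 40 N, if the wrist force passes 120 N, or if a joint passes its speed limit or range.

### The arm

A 6-joint arm with a two-finger parallel gripper is mounted at the origin on the work surface. World frame = base frame: x ahead of the robot, y to its left, z up, the work surface at z = 0. Lengths are in m, angles in rad, forces in N, time in s.
With the tool pointing down it reaches from about 0.35 to 0.85 m from the base axis. Payload 8.1 kg.
Tool frame: the origin (TCP) lies between the finger pads; the fingertips stand 11 mm ahead of it and the grasp point (between the pads) lies 8 mm behind it; y points along the fingers, x is the direction in which the jaws open and shut, and the axes are right-handed (so a half turn about y gives the same grasp; the last joint's range is limited). The gripper opens to 93 mm and grips with 3 to 60 N. Pads are 15 mm wide; open, the fingers measure 128 mm over their backs; the gripper's body (75 mm by 188 mm) begins 65 mm behind the grasp point.
Start: joints at [1.038, 0.13, 1.488, -0, 1.523, -0.085], TCP at [0.26, 0.541, 0.23] pointing down, gripper open.
Joint ranges: [-2.96, 2.96], [-0.89, 2.26], [0.02, 2.5], [-1.34, 4.48], [0, 2.73], [-2.66, 2.66]. Speed limits (rad/s): [2.39, 2.39, 2.79, 3.14, 3.14, 3.14].

### API

Orientations are given as a rotation vector (axis times angle).
In Python, from plant import readout, optics, robot gives the robot as it stands.
- The arm moves only by the shell command python3 -m creep 'ROWS' [FORCE]. ROWS is JSON, a list that holds one entry, the list of rows, each a list of 7 numbers: the closure, from 0 (fully open) to 1 (shut), then the shift along the tool's x, y, z in cm, then the turn, a rotation vector about the tool's x, y, z in degrees. In form: [[[grip, x, y, z, wx, wy, wz], ...]]. A call has exactly 8 rows; each row shifts and turns the pose as measured when the row begins, along the tool's axes as they then stand; what a row does not reach is not made up. A row lasts 1/10 s, in which the tool goes at most 50 mm and 8.59 degrees, less where a joint would pass 70% of its speed; a pose out of reach is approached as far as the arm can. A call is refused whole if a number of a shift passes 5 or a number of a turn 8.59, either way. A call with a gripper value outside its range is refused whole. The fingers move at their own pace and stop on an object; FORCE is the grip in N (left out, the last holds). Time passes only in rows, so rows that do not move let the fingers close, or fill a call up. It gives the time, the measured TCP pose, the force and the opening at its end, in the units of the state.
- readout.read_state(): the state, without advancing time (a new reading comes with each control period).
- optics.read_camera(name): name is "scene" or "side" or "wrist"; returns a dict with "frame" (400x640x3 uint8, red, green, blue), "depth" (400x640 float32, m along the optical axis (not along the pixel's ray), 0 where there is no reading), "intrinsics" (3x3 intrinsics, pixels), "R" (3x3) and "t" (3): a world point X has camera coordinates R X + t. Camera axes: x right, y down, z forward; pixel columns grow to the right and rows downward; lengths in m; the calibration is good to about 2 mm. The wrist camera is an equidistant fisheye: a pixel r from the principal point sees the ray r / f radians off the axis. A picture is of the moment at which its call begins.
- robot.close_job(): hands the job in, once; it reports no verdict.
The state is a dict: "t": time; "q": joint angles; "dq": joint speeds; "joint_torque": joint torques, N m; "tool_pos": TCP position; "orientation": TCP orientation; "force": force on the tool from outside, world axes, zero at the start; "wrist_torque": the same for the moment, N m; "opening": finger opening in m.
Only numpy, scipy, OpenCV 4.12 (cv2) and the standard library are available. Lean on these libraries where they do the work, as an engineer would, in place of code of your own. Each camera call takes 0.05 s, during which the arm holds its last target. There are 200 camera calls.

## Working session

There is one attempt and no reset: what is moved stays moved. The work goes in short steps, Python scripts to look and compute and a shell command to move; the robot and the scene stay as the last step left them, time stands still between calls to the robot, and variables do not carry over. Pictures are saved under pics/ and viewed, about 12 in all and at most 16, crops included, and the job is handed in when it is done.

```bash
mkdir -p pics; ls
cat > h.py <<'E'
import numpy as np, cv2
from plant import readout, optics, robot
from scipy.spatial.transform import Rotation as Rn
def cam(n,save=None):
    c=optics.read_camera(n)
    if save: cv2.imwrite('pics/'+save,c['frame'][:,:,::-1])
    np.savez('last_%s.npz'%n,**c)
    return c
def load(n): return dict(np.load('last_%s.npz'%n))
def ray(c,u,v):
    K=c['intrinsics'];x=(u-K[0,2])/K[0,0];y=(v-K[1,2])/K[1,1]
    return c['R'].T@np.array([x,y,1.]), -c['R'].T@c['t']
def atz(c,u,v,z):
    d,o=ray(c,u,v); return o+d*(z-o[2])/d[2]
def dep(c,u,v):
    d,o=ray(c,u,v); return o+d*float(c['depth'][int(v),int(u)])
def proj(c,X):
    p=c['R']@np.array(X)+c['t'];p=c['intrinsics']@p;return p[:2]/p[2]
def st():
    s=readout.read_state(); R=Rn.from_rotvec(s['orientation']).as_matrix()
    return s,R
def rel(target):
    s,R=st(); return np.round(100*R.T@(np.array(target)-s['tool_pos']),2)
E
python3 - <<'E'
from h import *
np.set_printoptions(precision=4,suppress=True)
for n in ('scene','side','wrist'):
    c=cam(n,n+'0.png'); print(n,c['intrinsics'].ravel(),-c['R'].T@c['t'],c['R'])
s,R=st();print(s,R)
E
```

```text
pics
scene [454.9433   0.     314.7013   0.     454.9433 195.4038   0.       0.
   1.    ] [ 0.3973 -1.1264  1.1053] [[ 0.9827 -0.1839  0.0208]
 [-0.1068 -0.6551 -0.748 ]
 [ 0.1512  0.7328 -0.6634]]
side [488.9746   0.     315.7732   0.     488.9746 194.3682   0.       0.
   1.    ] [0.1696 1.0916 1.1797] [[-0.9361 -0.3516  0.0085]
 [-0.2291  0.5914 -0.7732]
 [ 0.2668 -0.7257 -0.6341]]
wrist [309.7069   0.     315.0281   0.     309.7069 198.44     0.       0.
   1.    ] [0.1913 0.5733 0.3829] [[ 0.4325  0.9016 -0.0012]
 [ 0.8684 -0.4161  0.2697]
 [ 0.2427 -0.1177 -0.9629]]
{'t': 0.15, 'q': array([ 1.0376,  0.131 ,  1.489 ,  0.    ,  1.523 , -0.0854]), 'dq': array([ 0.0004, -0.002 , -0.004 ,  0.0015, -0.0013, -0.0004]), 'joint_torque': array([  0.0004, -56.0478, -49.2331,   0.0768,   0.0306,  -0.0001]), 'tool_pos': array([0.2595, 0.5405, 0.2288]), 'orientation': array([-1.389 , -0.8724,  0.8745]), 'force': array([-0.2598, -0.296 ,  0.0764]), 'wrist_torque': array([-0.0324,  0.0331,  0.0015]), 'opening': 0.09274435201477504} [[ 0.433  -0.0008 -0.9014]
 [ 0.9014 -0.0012  0.433 ]
 [-0.0014 -1.      0.0002]]
```

View pics/scene0.png

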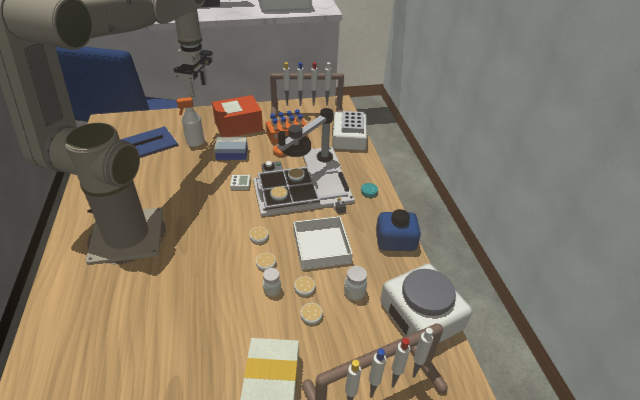

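View pics/side0.png

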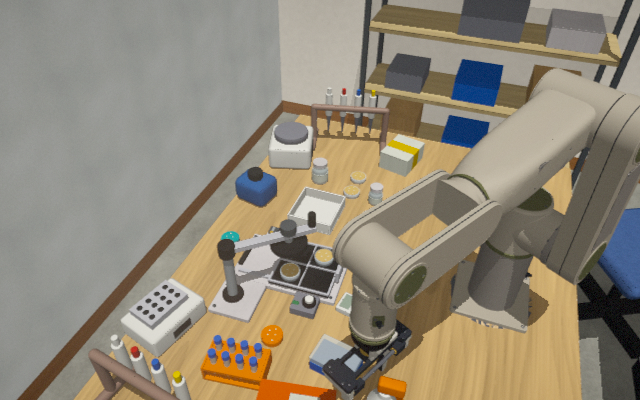

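Run:
```python
import cv2
a=cv2.imread('pics/scene0.png')[95:330,220:400];b=cv2.imread('pics/side0.png')[170:330,200:380]
a=cv2.resize(a,None,fx=2.5,fy=2.5,interpolation=cv2.INTER_CUBIC);b=cv2.resize(b,(350,311),interpolation=cv2.INTER_CUBIC)
import numpy as np
o=np.zeros((588,800,3),np.uint8);o[:a.shape[0],:450]=a[:588];o[:311,450:]=b;cv2.imwrite('pics/crop0.png',o)
```

```text
(no output)
```

View pics/crop0.png

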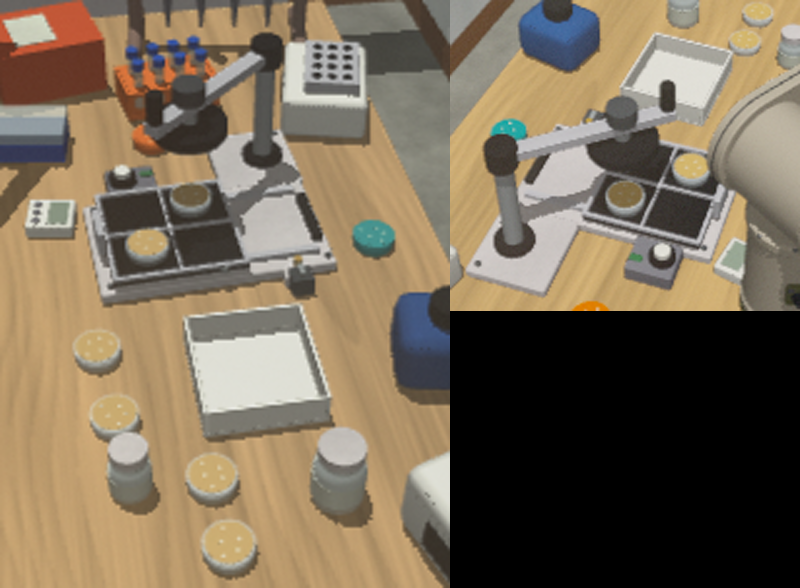

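```bash
cat >> h.py <<'E'
def ortho(c,z,x0,x1,y0,y1,s):
    # image: col = (y1-y)*s, row=(x1-x)*s  (x up, y left)
    P=[(x0,y0),(x0,y1),(x1,y0),(x1,y1)]
    src=np.float32([proj(c,(x,y,z)) for x,y in P]); dst=np.float32([((y1-y)*s,(x1-x)*s) for x,y in P])
    return cv2.warpPerspective(np.ascontiguousarray(c['frame'][:,:,::-1]),cv2.getPerspectiveTransform(src,dst),(int((y1-y0)*s),int((x1-x0)*s)),flags=cv2.INTER_CUBIC)
E
python3 - <<'E'
from h import *
np.set_printoptions(precision=3,suppress=True)
c=load('scene');d=load('side')
for n,u,v in [('f1',259,234),('f2',266,260),('f3',305,285),('f4',312,312),('usedA',279,193),('usedB',296,173),('griptop',282,133),('hingetop',326,115),('colfoot',325,156),('button',269,163),('tubc',322,241),('jar_a',271,274),('jar_b',357,273),('timer',241,182),('cross',293,186.6),('camtop',295,131)]:
    print(n,dep(c,u,v))
for n,u,v in [('griptop',311,216),('hingetop',226,246),('button',308,299),('usedA',324,256),('usedB',290,270)]:
    print('side',n,dep(d,u,v))
a=ortho(c,.04,.36,.78,-.1,.3,2);b=ortho(d,.04,.36,.78,-.1,.3,2)
a=np.vstack([a]);o=np.hstack([a,b])[:, :]
cv2.imwrite('pics/ortho.png',cv2.resize(o,(800,420)) if o.shape[1]<800 else o[:600,:1600]);print(o.shape)
E
```

```text
f1 [ 0.43  -0.088  0.023]
f2 [ 0.441 -0.199  0.02 ]
f3 [ 0.543 -0.315  0.022]
f4 [ 0.547 -0.409  0.021]
usedA [0.516 0.064 0.057]
usedB [0.591 0.166 0.056]
griptop [0.539 0.117 0.269]
hingetop [0.719 0.271 0.227]
colfoot [0.725 0.281 0.034]
button [0.501 0.247 0.052]
tubc [ 0.63  -0.138  0.007]
jar_a [ 0.447 -0.3    0.075]
jar_b [ 0.686 -0.349  0.089]
timer [0.389 0.188 0.021]
cross [0.572 0.109 0.041]
camtop [0.588 0.157 0.245]
side griptop [0.534 0.138 0.264]
side hingetop [0.718 0.299 0.23 ]
side button [0.498 0.255 0.053]
side usedA [0.512 0.079 0.052]
side usedB [0.589 0.171 0.053]
(400, 1280, 3)
```

Run:
```python
from h import *
c=load('scene');d=load('side')
o=np.hstack([ortho(k,.04,.40,.80,-.08,.32,1000) for k in (c,d)])
for i in (0,400):
  for k in range(0,400,50):
    cv2.line(o,(i+k,0),(i+k,6),(0,0,255),1);cv2.line(o,(i,k),(i+6,k),(0,0,255),1)
cv2.imwrite('pics/ortho.png',o)
```

```text
(no output)
```

View pics/ortho.png

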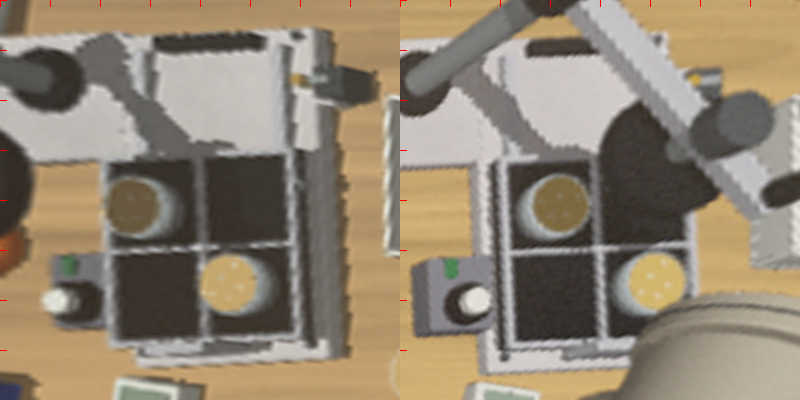

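The tray holds two dishes: a brown one in bay3 at scene (296,174) and a cream one in bay2 at (279,193). The bench has four cream dishes, at (259,235), (266,261), (305,286) and (312,313). Four fresh is the maximum, so both tray dishes must be the used ones. The orange dish (side 272,336) and the turquoise one (scene 369,189) stand outside the tray and are look-alikes, so I leave them. The enlarged crop confirms this.

First I raise the arm and turn the tool so the jaws lie across the swing arm.

```bash
python3 -m creep '[[[0,0,-1.5,0,0,-8.2,0],[0,0,-1.5,0,0,-8.2,0],[0,0,-1.5,0,0,-8.2,0],[0,0,-1.5,0,0,-8.2,0],[0,0,-1.5,0,0,-8.2,0],[0,0,-1.5,0,0,-8.2,0],[0,0,-1.5,0,0,-8.2,0],[0,0,-1.5,0,0,-8.2,0]]]' 10
python3 - <<'E'
from h import *
s,R=st();print(s['tool_pos'],R.round(3),s['q']);print(rel((.535,.127,.34)))
E
```

```text
t: 0.95
tool_pos: [0.2582, 0.5382, 0.3456]
orientation: [-0.761, -1.716, 1.743]
force: [-0.2, 0.8, -0.6]
opening: 0.0932
[0.25822877 0.53824958 0.34564852] [[-0.674 -0.007 -0.739]
 [ 0.739 -0.013 -0.674]
 [-0.004 -1.     0.014]] [ 1.03758100e+00  1.19579855e-01  1.29094983e+00  3.93199124e-05
  1.74575247e+00 -1.27307875e+00]
[-49.03   0.88   7.27]
```

```bash
python3 -m creep '[[[0,-4.5,0.1,0.7,0,0,0],[0,-4.5,0.1,0.7,0,0,0],[0,-4.5,0.1,0.7,0,0,0],[0,-4.5,0.1,0.7,0,0,0],[0,-4.5,0.1,0.7,0,0,0],[0,-4.5,0.1,0.7,0,0,0],[0,-4.5,0.1,0.7,0,0,0],[0,-4.5,0.1,0.7,0,0,0]]]'  >/dev/null; python3 -m creep '[[[0,-3,0,0.4,0,0,0],[0,-3,0,0.4,0,0,0],[0,-3,0,0.4,0,0,0],[0,-1,0,0,0,0,0],[0,0,0,0,0,0,0],[0,0,0,0,0,0,0],[0,0,0,0,0,0,0],[0,0,0,0,0,0,0]]]'
python3 - <<'E'
from h import *
s,R=st();print(s['tool_pos'],R.round(3));print(rel((.535,.127,.34)))
w=cam('wrist','w1.png');d=cam('side','s1.png');c=cam('scene','c1.png')
o=np.zeros((400,800,3),np.uint8);o[:,:480]=w['frame'][:,80:560,::-1]
o[:200,480:]=cv2.resize(np.ascontiguousarray(d['frame'][170:290,200:392,::-1]),(320,200));o[200:,480:]=cv2.resize(np.ascontiguousarray(c['frame'][60:180,230:422,::-1]),(320,200));cv2.imwrite('pics/m1.png',o)
E
```

```text
t: 2.55
tool_pos: [0.5267, 0.1425, 0.337]
orientation: [-0.747, -1.721, 1.75]
force: [-0.5, 0.2, 0.0]
opening: 0.0931
[0.52668929 0.14248898 0.33702146] [[-0.683 -0.012 -0.731]
 [ 0.731 -0.011 -0.683]
 [ 0.    -1.     0.017]]
[-1.7  -0.29  0.46]
```

View pics/m1.png

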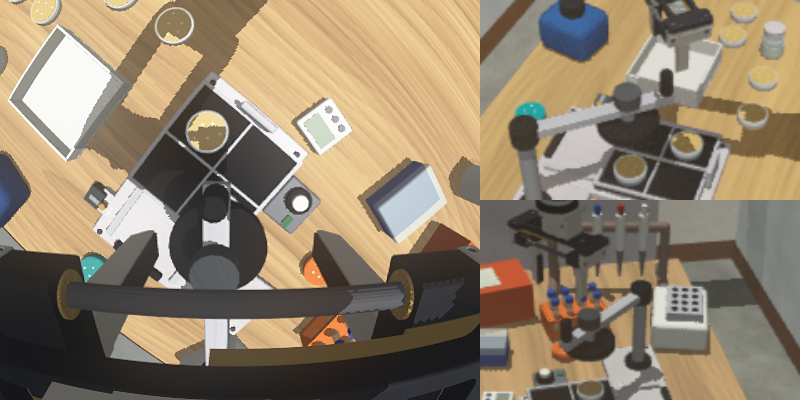

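```bash
cat >> h.py <<'E'
def wray(c,u,v):
    K=c['intrinsics'];dx,dy=u-K[0,2],v-K[1,2];r=np.hypot(dx,dy);th=r/K[0,0]
    d=np.array([np.sin(th)*dx/r,np.sin(th)*dy/r,np.cos(th)]) if r>0 else np.array([0,0,1.])
    return c['R'].T@d, -c['R'].T@c['t']
def watz(c,u,v,z):
    d,o=wray(c,u,v); return o+d*(z-o[2])/d[2]
def wproj(c,X):
    p=c['R']@np.array(X)+c['t'];n=np.hypot(p[0],p[1]);th=np.arctan2(n,p[2]);K=c['intrinsics']
    return np.array([K[0,2]+K[0,0]*th*p[0]/n,K[1,2]+K[1,1]*th*p[1]/n])
E
python3 - <<'E'
from h import *
np.set_printoptions(precision=3,suppress=True)
w=load('wrist');c=load('scene');d=load('side')
print('grip',watz(w,295,186,.266),atz(c,282,133,.266),atz(d,311.5,215,.266), 'dep',dep(d,311,216),dep(c,282,134))
print('hinge',atz(c,326.6,112,.24),atz(d,226.4,245,.24))
print('cam',watz(w,296,262,.246),'usedA',watz(w,287,131,.054),'fresh1',watz(w,254,25,.02),'button',watz(w,380,203,.052),'tubcorners',[watz(w,*p,.045)[:2] for p in((140,26),(207,88),(148,160),(90,103))],'cross',watz(w,285,164,.04))
E
```

```text
grip [0.52  0.116 0.266] [0.539 0.121 0.266] [0.533 0.136 0.266] dep [0.532 0.141 0.267] [0.539 0.117 0.265]
hinge [0.721 0.27  0.24 ] [0.713 0.304 0.24 ]
cam [0.574 0.165 0.246] usedA [0.512 0.076 0.054] fresh1 [ 0.427 -0.078  0.02 ] button [0.496 0.248 0.052] tubcorners [array([ 0.542, -0.228]), array([ 0.545, -0.058]), array([ 0.696, -0.066]), array([ 0.7  , -0.227])] cross [0.552 0.106 0.04 ]
```

Run:
```python
from h import *
w=load('wrist');f=np.ascontiguousarray(w['frame'][:,:,::-1])
o=cv2.resize(f[150:310,240:360],None,fx=3.6,fy=3.6,interpolation=cv2.INTER_CUBIC)
for X,col in (((.536,.1285,.266),(0,0,255)),((.536,.1285,.218),(0,255,255)),((.585,.174,.246),(0,255,0))):
    u,v=wproj(w,X);cv2.circle(o,(int((u-240)*3.6),int((v-150)*3.6)),3,col,-1)
cv2.imwrite('pics/w1c.png',o)
```

```text
(no output)
```

View pics/w1c.png

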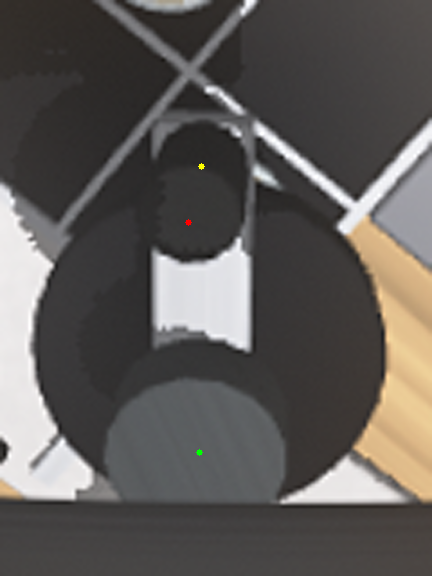

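Run:
```python
from h import *
np.set_printoptions(precision=4,suppress=True)
w=load('wrist');g=watz(w,295.3,209.7,.266);k=watz(w,294.5,276.4,.246);print(g,k)
u=(k-g)[:2];print(np.linalg.norm(u),np.degrees(np.arctan2(u[1],u[0])),'hinge',g[:2]+.25*u/np.linalg.norm(u))
print(rel((g[0],g[1],.236)))
```

```text
[0.5333 0.129  0.266 ] [0.5861 0.1738 0.246 ]
0.06924032810980424 40.234793383971606 hinge [0.7241 0.2905]
[-1.4  10.12  0.26]
```

```bash
python3 -m creep '[[[0,-0.7,0,0.15,0,0,0],[0,-0.7,2,0.15,0,0,0],[0,0,3,0,0,0,0],[0,0,3,0,0,0,0],[0,0,2,0,0,0,0],[0,0,0.5,0,0,0,0],[0,0,0,0,0,0,0],[0,0,0,0,0,0,0]]]'
python3 - <<'E'
from h import *
print(rel((.533,.129,.236)),st()[1].round(3))
E
```

```text
t: 3.5
tool_pos: [0.5355, 0.1275, 0.2322]
orientation: [-0.752, -1.726, 1.75]
force: [-0.1, 0.2, 1.0]
opening: 0.093
[ 0.28 -0.38  0.08] [[-0.684 -0.006 -0.729]
 [ 0.729 -0.011 -0.684]
 [-0.004 -1.     0.012]]
```

```bash
python3 -m creep '[[[0.4,0.2,-0.4,0,0,0,0],[0.6,0,0,0,0,0,0],[0.85,0,0,0,0,0,0],[1,0,0,0,0,0,0],[1,0,0,0,0,0,0],[1,0,0,0,0,0,0],[1,0,0,0,0,0,0],[1,0,0,0,0,0,0]]]' 12
python3 - <<'E'
from h import *
print(rel((.533,.129,.236)),st()[1].round(3))
E
```

```text
t: 4.3
tool_pos: [0.5364, 0.1295, 0.2417]
orientation: [-0.759, -1.733, 1.749]
force: [-0.1, -0.2, -0.1]
opening: 0.0334
[0.2  0.57 0.28] [[-0.684  0.002 -0.729]
 [ 0.729 -0.01  -0.684]
 [-0.009 -1.     0.006]]
```

```bash
python3 -m creep '[[[1,0,0.3,0,0,0,0],[1,0,0,0,0,0,0],[1,0.3,0,0,0,0,0],[1,0.6,0,-0.02,0,1.4,0],[1,1,0,-0.02,0,2.3,0],[1,1.2,0,-0.03,0,2.8,0],[1,1.2,0,-0.03,0,2.8,0],[1,1.2,0,-0.03,0,2.8,0]]]'
python3 - <<'E'
from h import *
s,R=st();p=s['tool_pos'];v=p[:2]-np.array([.7235,.29]);print(np.linalg.norm(v),np.degrees(np.arctan2(v[1],v[0])),R.round(3))
E
```

```text
t: 5.1
tool_pos: [0.5053, 0.1746, 0.2386]
orientation: [-0.921, -1.59, 1.595]
force: [5.3, 1.7, -2.1]
opening: 0.0241
0.24688537672318284 -152.13000231874832 [[-0.508  0.009 -0.862]
 [ 0.862 -0.008 -0.508]
 [-0.011 -1.    -0.003]]
```

```bash
python3 -m creep '[[[1,1.25,0,-0.1,0,2.9,0],[1,1.25,0,-0.1,0,2.9,0],[1,1.25,0,-0.05,0,2.9,0],[1,1.25,0,-0.05,0,2.9,0],[1,1.25,0,-0.05,0,2.9,0],[1,1.25,0,-0.05,0,2.9,0],[1,1.25,0,-0.05,0,2.9,0],[1,1.25,0,-0.05,0,2.9,0]]]'
python3 - <<'E'
from h import *
s,R=st();p=s['tool_pos'];v=p[:2]-np.array([.7235,.29]);print(np.linalg.norm(v),np.degrees(np.arctan2(v[1],v[0])),R.round(3))
E
```

```text
t: 5.9
tool_pos: [0.476, 0.2738, 0.2386]
orientation: [-1.172, -1.297, 1.289]
force: [5.1, -2.6, -0.0]
opening: 0.0238
0.24804028392248748 -176.25082838650636 [[-0.11   0.015 -0.994]
 [ 0.994 -0.007 -0.11 ]
 [-0.009 -1.    -0.014]]
```

```bash
python3 -m creep '[[[1,1.2,0,-0.1,0,2.8,0],[1,1.2,0,-0.1,0,2.8,0],[1,1.2,0,-0.1,0,2.8,0],[1,1.1,0,-0.05,0,2.5,0],[1,0.9,0,-0.05,0,2,0],[1,0.6,0,-0.02,0,1.4,0],[1,0.4,0,0,0,0.9,0],[1,0,0,0,0,0,0]]]'
python3 - <<'E'
from h import *
s,R=st();p=s['tool_pos'];v=p[:2]-np.array([.7235,.29]);print(np.linalg.norm(v),np.degrees(np.arctan2(v[1],v[0])),R.round(3))
d=cam('side','s2.png');c=cam('scene','c2.png');cv2.imwrite('pics/m2.png',np.hstack([d['frame'][150:390,150:450,::-1],c['frame'][60:300,180:430,::-1]]))
E
```

```text
t: 6.7
tool_pos: [0.4802, 0.3427, 0.2385]
orientation: [-1.303, -1.093, 1.082]
force: [1.5, 0.8, -1.0]
opening: 0.024
0.24897114391254055 167.77382013133428 [[ 0.167  0.017 -0.986]
 [ 0.986 -0.01   0.167]
 [-0.007 -1.    -0.018]]
```

View pics/m2.png

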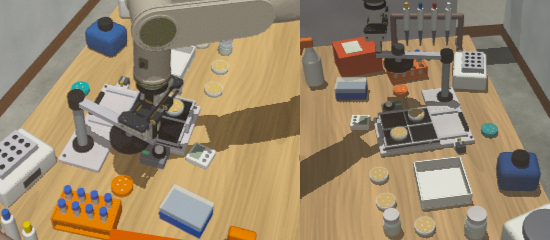

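```bash
python3 -m creep '[[[1,0.6,0,-0.02,0,1.4,0],[1,0.5,0,-0.02,0,1.2,0],[1,0.5,0,-0.02,0,1.2,0],[1,0.4,0,0,0,1,0],[1,0.2,0,0,0,0,0],[1,0,0,0,0,0,0],[1,0,0,0,0,0,0],[1,0,0,0,0,0,0]]]'
python3 - <<'E'
from h import *
s,R=st();p=s['tool_pos'];v=p[:2]-np.array([.7235,.29]);print(np.linalg.norm(v),np.degrees(np.arctan2(v[1],v[0])),R.round(3))
E
```

```text
t: 7.6
tool_pos: [0.485, 0.3619, 0.2385]
orientation: [-1.34, -1.024, 1.019]
force: [0.4, -1.7, 1.0]
opening: 0.024
0.24914912607867723 163.22368385677356 [[ 0.253  0.015 -0.967]
 [ 0.967 -0.014  0.253]
 [-0.01  -1.    -0.018]]
```

```bash
python3 -m creep '[[[0.3,0,0,0,0,0,0],[0.3,0,0,0,0,0,0],[0,0,0,0,0,0,0],[0,0,-1,0,0,0,0],[0,0,-2,0,0,0,0],[0,0,-3,0,0,0,0],[0,0,-2,0,0,0,0],[0,0,0,0,0,0,0]]]' ; python3 -m creep '[[[0,0,-0.5,0,0,-8.4,0],[0,0,-0.5,0,0,-8.4,0],[0,0,0,0,0,-8.4,0],[0,0,0,0,0,-8.4,0],[0,0,0,0,0,-8.4,0],[0,0,0,0,0,-8.4,0],[0,0,0,0,0,-8.4,0],[0,0,0,0,0,-8.4,0]]]'
python3 - <<'E'
from h import *
s,R=st();print(R.round(3)); print(rel((.593,.174,.33)),rel((.593,.174,.053)))
E
```

```text
t: 8.4
tool_pos: [0.482, 0.3637, 0.3218]
orientation: [-1.337, -1.023, 1.022]
force: [0.4, 0.1, 0.1]
opening: 0.0834
t: 9.2
tool_pos: [0.4808, 0.3638, 0.3271]
orientation: [-0.615, -1.855, 1.88]
force: [-0.6, 0.1, -0.1]
opening: 0.0924
[[-0.811  0.008 -0.585]
 [ 0.585 -0.016 -0.811]
 [-0.015 -1.     0.008]]
[-20.21   0.08   8.82] [-19.79  27.78   8.6 ]
```

```bash
python3 -m creep '[[[0,-3.4,0,1.5,0,0,0],[0,-3.4,0,1.5,0,0,0],[0,-3.4,0,1.5,0,0,0],[0,-3.4,0,1.5,0,0,0],[0,-3.4,0,1.5,0,0,0],[0,-3,0,1.2,0,0,0],[0,0,0,0,0,0,0],[0,0,0,0,0,0,0]]]'
python3 - <<'E'
from h import *
np.set_printoptions(precision=3,suppress=True)
print(rel((.593,.174,.053)))
w=cam('wrist','w3.png');f=w['frame']
# local top view around the dish at z=.054
ys,xs=np.mgrid[0:120,0:120]
m=np.zeros((120,120,2),np.float32)
for i in range(120):
  for j in range(120): m[i,j]=wproj(w,(.593+.06-i/1000,.174+.06-j/1000,.054))
cv2.imwrite('pics/w3o.png',cv2.resize(cv2.remap(f[:,:,::-1].copy(),m[:,:,0],m[:,:,1],1),(360,360)))
E
```

```text
t: 10.0
tool_pos: [0.5942, 0.1709, 0.3217]
orientation: [-0.598, -1.854, 1.888]
force: [0.8, 0.4, -0.1]
opening: 0.0931
[ 0.51 26.87 -0.59]
```

View pics/w3o.png

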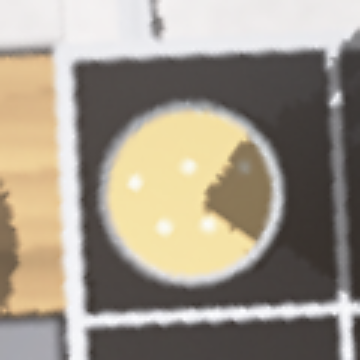

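```bash
python3 -m creep '[[[0,0.2,3,0.15,0,0,0],[0,0.2,4,0.15,0,0,0],[0,0,4,0,0,0,0],[0,0,4,0,0,0,0],[0,0,4,0,0,0,0],[0,0,3,0,0,0,0],[0,0,2,0,0,0,0],[0,0,0,0,0,0,0]]]'
python3 - <<'E'
from h import *
print(rel((.589,.1705,.053)))
E
```

```text
t: 10.85
tool_pos: [0.5841, 0.1778, 0.0742]
orientation: [-0.59, -1.867, 1.893]
force: [-0.8, -0.3, -1.2]
opening: 0.0929
[-0.8   2.13  0.3 ]
```

```bash
python3 -m creep '[[[0,-0.5,0.7,0.2,0,0,0],[0,-0.3,0.7,0.1,0,0,0],[0,0,0.5,0,0,0,0],[0.2,0,0.2,0,0,0,0],[1,0,0,0,0,0,0],[1,0,0,0,0,0,0],[1,0,0,0,0,0,0],[1,0,0,0,0,0,0]]]' 15; python3 -m creep '[[[1,0,0,0,0,0,0],[1,0,0,0,0,0,0],[1,0,0,0,0,0,0],[1,0,-1,0,0,0,0],[1,0,-2,0,0,0,0],[1,0,-3,0,0,0,0],[1,0,-3,0,0,0,0],[1,0,0,0,0,0,0]]]'
python3 - <<'E'
from h import *
print(rel((.615,-.11,.15)),st()[1].round(3))
E
```

```text
t: 11.65
tool_pos: [0.5929, 0.1726, 0.0583]
orientation: [-0.597, -1.876, 1.892]
force: [-1.1, 0.2, -0.6]
opening: 0.0614
t: 12.45
tool_pos: [0.591, 0.1736, 0.1529]
orientation: [-0.594, -1.874, 1.893]
force: [1.1, -0.2, 0.4]
opening: 0.0614
[-17.99   0.66  22.04] [[-0.825  0.009 -0.565]
 [ 0.565 -0.013 -0.825]
 [-0.014 -1.     0.006]]
```

```bash
python3 -m creep '[[[1,0,-0.5,0,0,7,0],[1,0,-0.5,0,0,7,0],[1,0,0,0,0,7,0],[1,0,0,0,0,7,0],[1,0,0,0,0,7,0],[1,0,0,0,0,7,0],[1,0,0,0,0,7,0],[1,0,0,0,0,4.5,0]]]'
python3 - <<'E'
from h import *
print(rel((.655,-.14,.15)),st()[1].round(3))
c=cam('scene');o=ortho(c,.045,.5,.75,-.27,0,1600);cv2.imwrite('pics/tub.png',o)
E
```

```text
t: 13.25
tool_pos: [0.5906, 0.1738, 0.164]
orientation: [-1.225, -1.211, 1.214]
force: [-0.1, -0.5, -0.6]
opening: 0.0613
[-31.36   1.85  -6.41] [[-0.001  0.01  -1.   ]
 [ 1.    -0.012 -0.001]
 [-0.012 -1.    -0.01 ]]
```

View pics/tub.png

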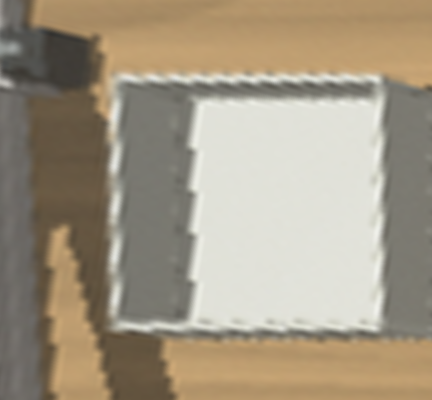

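```bash
python3 -m creep '[[[1,-4,0,-0.8,0,0,0],[1,-4.1,0,-0.8,0,0,0],[1,-4.1,0,-0.8,0,0,0],[1,-4.1,0,-0.8,0,0,0],[1,-4.1,0,-0.8,0,0,0],[1,-4.1,0,-0.8,0,0,0],[1,-4.1,0,-0.8,0,0,0],[1,-4.1,0,-0.8,0,0,0]]]'; python3 -m creep '[[[1,0,0,0,0,0,0],[1,0,0,0,0,0,0],[1,0,0,0,0,0,0],[1,0,0,0,0,0,0],[1,0,1,0,0,0,0],[1,0,2,0,0,0,0],[1,0,1,0,0,0,0],[1,0,0,0,0,0,0]]]'
python3 - <<'E'
from h import *
print(rel((.658,-.155,.036)),st()[1].round(3))
E
```

```text
t: 14.1
tool_pos: [0.6565, -0.1576, 0.1663]
orientation: [-1.212, -1.227, 1.229]
force: [0.8, 0.0, 0.5]
opening: 0.0617
t: 14.9
tool_pos: [0.6562, -0.158, 0.1228]
orientation: [-1.208, -1.23, 1.234]
force: [-1.4, 0.5, -0.1]
opening: 0.0616
[ 0.39  8.68 -0.13] [[-0.028  0.007 -1.   ]
 [ 1.    -0.01  -0.028]
 [-0.01  -1.    -0.007]]
```

Position is good. I lower into the tub, release and lift.

```bash
python3 -m creep '[[[1,0.2,2,0,0,0,0],[1,0,2,0,0,0,0],[1,0,2,0,0,0,0],[1,0,1.5,0,0,0,0],[1,0,0.8,0,0,0,0],[1,0,0.2,0,0,0,0],[0.3,0,0,0,0,0,0],[0.3,0,0,0,0,0,0]]]'; python3 -m creep '[[[0.25,0,0,0,0,0,0],[0.25,0,0,0,0,0,0],[0.25,0,-1.5,0,0,0,0],[0.25,0,-3,0,0,0,0],[0.1,0,-4,0,0,0,0],[0,0,-4,0,0,0,0],[0,0,-1,0,0,0,0],[0,0,0,0,0,0,0]]]'
python3 - <<'E'
from h import *
print(rel((.514,.077,.16)),st()[1].round(3))
E
```

```text
t: 15.7
tool_pos: [0.6595, -0.1551, 0.0391]
orientation: [-1.211, -1.236, 1.235]
force: [-0.0, -0.6, 0.7]
opening: 0.0648
t: 16.5
tool_pos: [0.6591, -0.154, 0.1876]
orientation: [-1.218, -1.239, 1.234]
force: [0.7, -0.2, -0.5]
opening: 0.0921
[23.58  2.18 13.82] [[-0.031  0.018 -0.999]
 [ 0.999 -0.013 -0.031]
 [-0.014 -1.    -0.018]]
```

```bash
python3 -m creep '[[[0,3.9,0,2.3,0.5,0,-0.4],[0,3.9,0,2.3,0.5,0,-0.4],[0,3.9,0,2.3,0,0,0],[0,3.9,0,2.3,0,0,0],[0,3.9,0,2.3,0,0,0],[0,3.9,0,2.3,0,0,0],[0,0,0,0,0,0,0],[0,0,0,0,0,0,0]]]'
python3 - <<'E'
from h import *
print(rel((.514,.077,.053)),st()[1].round(3))
E
```

```text
t: 17.3
tool_pos: [0.5042, 0.0821, 0.1768]
orientation: [-1.188, -1.223, 1.234]
force: [0.2, 0.3, 0.3]
opening: 0.0931
[-0.55 12.37 -1.08] [[-0.029 -0.01  -1.   ]
 [ 1.     0.001 -0.029]
 [ 0.001 -1.     0.01 ]]
```

```bash
python3 -m creep '[[[0,-0.3,2,-0.6,0,0,0],[0,-0.2,3,-0.4,0,0,0],[0,0,3,0,0,0,0],[0,0,2.5,0,0,0,0],[0,0,1.2,0,0,0,0],[0,0,0,0,0,0,0],[0,0,0,0,0,0,0],[0,0,0,0,0,0,0]]]'
python3 - <<'E'
from h import *
print(rel((.514,.077,.053)),st()[1].round(3))
E
```

```text
t: 18.1
tool_pos: [0.5165, 0.0715, 0.0549]
orientation: [-1.192, -1.218, 1.231]
force: [-0.9, -0.0, -0.2]
opening: 0.0928
[0.56 0.19 0.24] [[-0.023 -0.01  -1.   ]
 [ 1.    -0.001 -0.023]
 [-0.    -1.     0.01 ]]
```

```bash
python3 -m creep '[[[0.2,0.4,0,0.2,0,0,0],[1,0,0,0,0,0,0],[1,0,0,0,0,0,0],[1,0,0,0,0,0,0],[1,0,0,0,0,0,0],[1,0,0,0,0,0,0],[1,0,0,0,0,0,0],[1,0,0,0,0,0,0]]]'; python3 -m creep '[[[1,0,-1,0,0,0,0],[1,0,-2,0,0,0,0],[1,0,-3,0,0,0,0],[1,0,-3,0,0,0,0],[1,0,-1,0,0,0,0],[1,0,0,0,0,0,0],[1,0,0,0,0,0,0],[1,0,0,0,0,0,0]]]'
python3 - <<'E'
from h import *
print(rel((.587,-.155,.155)),st()[1].round(3))
E
```

```text
t: 18.9
tool_pos: [0.5174, 0.0762, 0.0593]
orientation: [-1.197, -1.225, 1.228]
force: [-0.0, 0.7, -1.1]
opening: 0.061
t: 19.7
tool_pos: [0.5159, 0.076, 0.1623]
orientation: [-1.194, -1.222, 1.229]
force: [0.3, 0.6, -0.1]
opening: 0.0615
[-23.26   0.7   -6.57] [[-0.023 -0.006 -1.   ]
 [ 1.    -0.001 -0.023]
 [-0.    -1.     0.006]]
```

```bash
python3 -m creep '[[[1,-3.8,0,-1.1,0,0,0],[1,-3.8,0,-1.1,0,0,0],[1,-3.8,0,-1.1,0,0,0],[1,-3.8,0,-1.1,0,0,0],[1,-3.8,0,-1.1,0,0,0],[1,-3.8,0,-1.1,0,0,0],[1,0,0,0,0,0,0],[1,0,0,0,0,0,0]]]'
python3 - <<'E'
from h import *
print(rel((.587,-.155,.037)),st()[0]['opening'])
E
```

```text
t: 20.5
tool_pos: [0.5824, -0.156, 0.1458]
orientation: [-1.173, -1.212, 1.237]
force: [-0.8, 0.3, 0.7]
opening: 0.0616
[ 0.03 10.86 -0.75] 0.06156270478078939
```

```bash
python3 -m creep '[[[1,0,2,-0.5,0,0,0],[1,0,2.5,-0.1,0,0,0],[1,0,2.5,0,0,0,0],[1,0,2,0,0,0,0],[1,0,1,0,0,0,0],[1,0,0.5,0,0,0,0],[0.3,0,0,0,0,0,0],[0.3,0,0,0,0,0,0]]]'; python3 -m creep '[[[0.25,0,0,0,0,0,0],[0.25,0,0,0,0,0,0],[0.25,0,-1.5,0,0,0,0],[0.25,0,-3,0,0,0,0],[0.1,0,-4,0,0,0,0],[0,0,-4,0,0,0,0],[0,0,-3,0,0,0,0],[0,0,0,0,0,0,0]]]'
python3 - <<'E'
from h import *
np.set_printoptions(precision=3,suppress=True)
c=cam('scene','c4.png')
o=cv2.resize(c['frame'][150:335,220:400,::-1].copy(),None,fx=3,fy=3,interpolation=cv2.INTER_CUBIC);cv2.imwrite('pics/m4.png',o)
print(st()[0]['tool_pos'],st()[1].round(3))
E
```

```text
t: 21.3
tool_pos: [0.5829, -0.1474, 0.034]
orientation: [-1.165, -1.214, 1.241]
force: [-0.1, 0.8, 0.6]
opening: 0.0649
t: 22.1
tool_pos: [0.589, -0.1495, 0.2047]
orientation: [-1.172, -1.217, 1.239]
force: [0.1, -0.1, 0.8]
opening: 0.092
[ 0.588 -0.149  0.203] [[-0.031 -0.026 -0.999]
 [ 0.999  0.006 -0.031]
 [ 0.007 -1.     0.026]]
```

View pics/m4.png

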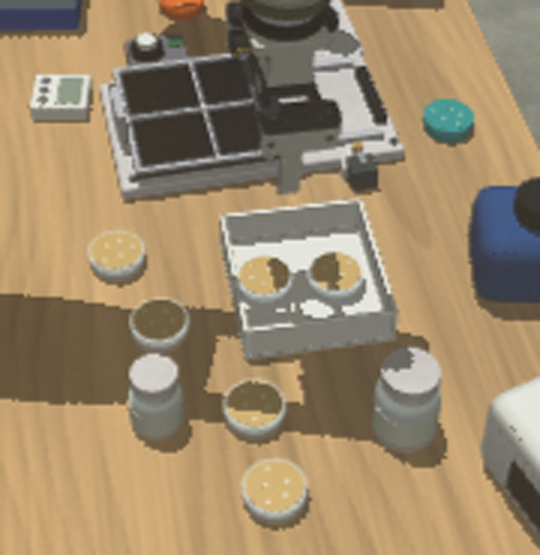

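Run:
```python
from h import *
np.set_printoptions(precision=3,suppress=True)
c=load('scene')
for n,u,v,z in [('f1',259,233.2,.02),('f2',273,256.5,.02),('f3',305,285,.02),('f4',311.7,311.7,.02),('jar_a',271.3,273.5,.075),('jar_b',356.7,272.5,.09)]: print(n,atz(c,u,v,z))
print(rel((.43,-.085,.2)))
```

```text
f1 [ 0.43  -0.082  0.02 ]
f2 [ 0.464 -0.189  0.02 ]
f3 [ 0.543 -0.313  0.02 ]
f4 [ 0.546 -0.407  0.02 ]
jar_a [ 0.448 -0.298  0.075]
jar_b [ 0.686 -0.347  0.09 ]
[ 6.92  0.72 15.61]
```

```bash
python3 -m creep '[[[0,1.2,0,2.7,-0.7,0,0.2],[0,1.2,0,2.7,-0.7,0,0.2],[0,1.2,0,2.7,0,0,0],[0,1.2,0,2.7,0,0,0],[0,1.2,0,2.7,0,0,0],[0,1,0,2.2,0,0,0],[0,0,0,0,0,0,0],[0,0,0,0,0,0,0]]]'
python3 - <<'E'
from h import *
print(rel((.43,-.082,.018)),st()[1].round(3))
E
```

```text
t: 22.95
tool_pos: [0.4194, -0.0812, 0.1968]
orientation: [-1.184, -1.225, 1.234]
force: [1.2, 0.4, -0.4]
opening: 0.0928
[-0.18 17.87 -1.25] [[-0.03  -0.011 -0.999]
 [ 1.     0.003 -0.03 ]
 [ 0.004 -1.     0.011]]
```

```bash
python3 -m creep '[[[0,-0.1,3,-0.6,0,0,0],[0,0,3.5,-0.6,0,0,0],[0,0,3.5,0,0,0,0],[0,0,3.5,0,0,0,0],[0,0,2.5,0,0,0,0],[0,0,1.2,0,0,0,0],[0,0,0,0,0,0,0],[0,0,0,0,0,0,0]]]'
python3 - <<'E'
from h import *
print(rel((.43,-.082,.018)),st()[1].round(3))
E
```

```text
t: 23.75
tool_pos: [0.4349, -0.084, 0.0179]
orientation: [-1.187, -1.224, 1.232]
force: [0.7, 0.6, 0.2]
opening: 0.0931
[ 0.21 -0.    0.48] [[-0.028 -0.009 -1.   ]
 [ 1.     0.003 -0.028]
 [ 0.003 -1.     0.009]]
```

```bash
python3 -m creep '[[[0.2,0.2,0,0.4,0,0,0],[1,0,0,0,0,0,0],[1,0,0,0,0,0,0],[1,0,0,0,0,0,0],[1,0,0,0,0,0,0],[1,0,0,0,0,0,0],[1,0,0,0,0,0,0],[1,0,0,0,0,0,0]]]'; python3 -m creep '[[[1,0,-1,0,0,0,0],[1,0,-3,0,0,0,0],[1,0,-4,0,0,0,0],[1,0,-4,0,0,0,0],[1,0,-1,0,0,0,0],[1,0,0,0,0,0,0],[1,0,0,0,0,0,0],[1,0,0,0,0,0,0]]]'
python3 - <<'E'
from h import *
print(rel((.601,.075,.15)),st()[1].round(3))
E
```

```text
t: 24.55
tool_pos: [0.4343, -0.0832, 0.0222]
orientation: [-1.194, -1.229, 1.231]
force: [-0.4, -0.6, 0.2]
opening: 0.0613
t: 25.35
tool_pos: [0.4322, -0.0825, 0.1569]
orientation: [-1.19, -1.226, 1.232]
force: [0.6, 0.1, -0.7]
opening: 0.0615
[ 15.27   0.6  -17.32] [[-0.028 -0.007 -1.   ]
 [ 1.     0.002 -0.028]
 [ 0.002 -1.     0.007]]
```

```bash
python3 -m creep '[[[1,2.5,0,-2.9,0,0,0],[1,2.5,0,-2.9,0,0,0],[1,2.5,0,-2.9,0,0,0],[1,2.5,0,-2.9,0,0,0],[1,2.5,0,-2.9,0,0,0],[1,2.5,0,-2.6,0,0,0],[1,0,0,0,0,0,0],[1,0,0,0,0,0,0]]]'
python3 - <<'E'
from h import *
print(rel((.601,.075,.057)),st()[1].round(3),st()[0]['opening'])
E
```

```text
t: 26.15
tool_pos: [0.5957, 0.078, 0.136]
orientation: [-1.171, -1.204, 1.241]
force: [-0.3, -0.5, -1.1]
opening: 0.0617
[-0.33  7.88 -0.78] [[-0.025 -0.033 -0.999]
 [ 1.     0.002 -0.025]
 [ 0.003 -0.999  0.033]] 0.06170769057764737
```

```bash
python3 -m creep '[[[1,-0.3,1,-0.5,-1,0,0],[1,0,2,-0.2,-0.8,0,0],[1,0,2,0,0,0,0],[1,0,1.5,0,0,0,0],[1,0,0.8,0,0,0,0],[1,0,0.3,0,0,0,0],[1,0,0,0,0,0,0],[1,0,0,0,0,0,0]]]'
python3 - <<'E'
from h import *
print(rel((.601,.075,.057)),st()[1].round(3),st()[0]['opening'])
E
```

```text
t: 26.95
tool_pos: [0.5981, 0.071, 0.0552]
orientation: [-1.194, -1.223, 1.225]
force: [1.2, 0.4, -1.1]
opening: 0.0615
[ 0.39 -0.18 -0.3 ] [[-0.021 -0.004 -1.   ]
 [ 1.     0.002 -0.021]
 [ 0.002 -1.     0.004]] 0.06148157383034591
```

```bash
python3 -m creep '[[[0.25,0.2,0,-0.2,0,0,0],[0.25,0,0,0,0,0,0],[0.25,0,0,0,0,0,0],[0.25,0,-1,0,0,0,0],[0.25,0,-3,0,0,0,0],[0.25,0,-4,0,0,0,0],[0,0,-3,0,0,0,0],[0,0,0,0,0,0,0]]]'
python3 - <<'E'
from h import *
print(rel((.464,-.189,.15)),st()[1].round(3),st()[0]['opening'])
E
```

```text
t: 27.75
tool_pos: [0.5996, 0.0727, 0.1707]
orientation: [-1.193, -1.221, 1.227]
force: [0.1, 0.5, 0.6]
opening: 0.0813
[-25.88   2.12  14.1 ] [[-0.021 -0.007 -1.   ]
 [ 1.     0.002 -0.021]
 [ 0.002 -1.     0.007]] 0.08125925371472639
```

```bash
python3 -m creep '[[[0,-4.2,0,2.4,0,0,0],[0,-4.2,0,2.4,0,0,0],[0,-4.2,0,2.4,0,0,0],[0,-4.2,0,2.4,0,0,0],[0,-4.2,0,2.4,0,0,0],[0,-4.2,0,2,0,0,0],[0,0,0,0,0,0,0],[0,0,0,0,0,0,0]]]'
python3 - <<'E'
from h import *
print(rel((.464,-.189,.018)),st()[1].round(3))
E
```

```text
t: 28.55
tool_pos: [0.4605, -0.1897, 0.1724]
orientation: [-1.195, -1.225, 1.227]
force: [-0.3, 0.0, -0.1]
opening: 0.093
[ 0.05 15.43 -0.39] [[-0.024 -0.003 -1.   ]
 [ 1.     0.001 -0.024]
 [ 0.001 -1.     0.003]]
```

```bash
python3 -m creep '[[[0,0,2.5,-0.3,0,0,0],[0,0,3.5,0,0,0,0],[0,0,3.5,0,0,0,0],[0,0,3.2,0,0,0,0],[0,0,1.7,0,0,0,0],[0,0,0.7,0,0,0,0],[0,0,0,0,0,0,0],[0,0,0,0,0,0,0]]]'
python3 - <<'E'
from h import *
print(rel((.464,-.189,.018)),st()[1].round(3))
E
```

```text
t: 29.35
tool_pos: [0.4691, -0.1816, 0.0182]
orientation: [-1.193, -1.235, 1.232]
force: [-0.2, -0.1, -0.4]
opening: 0.0931
[-0.72  0.02  0.53] [[-0.034  0.001 -0.999]
 [ 0.999  0.001 -0.034]
 [ 0.001 -1.    -0.001]]
```

```bash
python3 -m creep '[[[0.1,-0.6,0,0.4,0,0,0],[1,0,0,0,0,0,0],[1,0,0,0,0,0,0],[1,0,0,0,0,0,0],[1,0,0,0,0,0,0],[1,0,0,0,0,0,0],[1,0,0,0,0,0,0],[1,0,0,0,0,0,0]]]'; python3 -m creep '[[[1,0,-1,0,0,0,0],[1,0,-3,0,0,0,0],[1,0,-4,0,0,0,0],[1,0,-4,0,0,0,0],[1,0,-1,0,0,0,0],[1,0,0,0,0,0,0],[1,0,0,0,0,0,0],[1,0,0,0,0,0,0]]]'
python3 - <<'E'
from h import *
print(rel((.509,.071,.15)),st()[1].round(3))
E
```

```text
t: 30.15
tool_pos: [0.4683, -0.19, 0.023]
orientation: [-1.202, -1.239, 1.232]
force: [-0.0, 0.4, -0.6]
opening: 0.0612
t: 30.95
tool_pos: [0.4652, -0.1884, 0.1578]
orientation: [-1.197, -1.237, 1.232]
force: [0.2, -0.3, -0.6]
opening: 0.0615
[25.78  0.79 -5.24] [[-0.034  0.005 -0.999]
 [ 0.999 -0.001 -0.034]
 [-0.001 -1.    -0.005]]
```

```bash
python3 -m creep '[[[1,4.2,0,-0.9,0,0,0],[1,4.2,0,-0.9,0,0,0],[1,4.2,0,-0.9,0,0,0],[1,4.2,0,-0.9,0,0,0],[1,4.2,0,-0.9,0,0,0],[1,4.2,0,-0.9,0,0,0],[1,0,0,0,0,0,0],[1,0,0,0,0,0,0]]]'
python3 - <<'E'
from h import *
print(rel((.509,.071,.057)),st()[1].round(3),st()[0]['opening'])
E
```

```text
t: 31.75
tool_pos: [0.5039, 0.0742, 0.1428]
orientation: [-1.181, -1.219, 1.238]
force: [1.1, -0.4, -0.3]
opening: 0.0611
[-0.35  8.57 -0.66] [[-0.03  -0.018 -0.999]
 [ 1.     0.001 -0.03 ]
 [ 0.002 -1.     0.018]] 0.0610577029970833
```

```bash
python3 -m creep '[[[1,-0.1,1.2,-0.4,-1,0,0],[1,0,2.2,-0.2,0,0,0],[1,0,2.2,0,0,0,0],[1,0,1.6,0,0,0,0],[1,0,0.8,0,0,0,0],[1,0,0.3,0,0,0,0],[1,0,0,0,0,0,0],[1,0,0,0,0,0,0]]]'
python3 - <<'E'
from h import *
print(rel((.509,.071,.057)),st()[1].round(3),st()[0]['opening'])
E
```

```text
t: 32.55
tool_pos: [0.5078, 0.0665, 0.054]
orientation: [-1.194, -1.223, 1.226]
force: [0.7, -1.0, -0.2]
opening: 0.0614
[ 0.45 -0.3  -0.13] [[-0.022 -0.005 -1.   ]
 [ 1.     0.002 -0.022]
 [ 0.002 -1.     0.004]] 0.06139907908954674
```

```bash
python3 -m creep '[[[0.25,0.3,0,0,0,0,0],[0.25,0,0,0,0,0,0],[0.25,0,0,0,0,0,0],[0.25,0,-1,0,0,0,0],[0.25,0,-3,0,0,0,0],[0.25,0,-4,0,0,0,0],[0,0,-4,0,0,0,0],[0,0,0,0,0,0,0]]]'; python3 -m creep '[[[0,-4.2,0,0,0,0,0],[0,-4.2,0,0,0,0,0],[0,-4.2,0,0,0,0,0],[0,-4.2,0,0,0,0,0],[0,-4.2,0,0,0,0,0],[0,-4.2,0,0,0,0,0],[0,-4.2,0,0,0,0,0],[0,-4.2,0,0,0,0,0]]]';  python3 -m creep '[[[0,-4,0,0,0,0,0],[0,0,0,0,0,8,0],[0,0,0,0,0,8,0],[0,0,0,0,0,8,0],[0,0,0,0,0,8,0],[0,0,0,0,0,8,0],[0,0,0,0,0,7,0],[0,0,0,0,0,0,0]]]'
python3 - <<'E'
from h import *
np.set_printoptions(precision=3,suppress=True)
s,R=st();print(R.round(3));print(rel((.543,-.313,.018)))
w=cam('wrist','w5.png');c=cam('scene','c5.png')
m=np.zeros((300,300,2),np.float32)
for i in range(300):
  for j in range(300): m[i,j]=wproj(w,(.65-i/1000,-.22-j/1000,.02))
o=cv2.remap(w['frame'][:,:,::-1].copy(),m[:,:,0],m[:,:,1],1)
o2=cv2.resize(c['frame'][145:325,230:400,::-1].copy(),(425,450),interpolation=cv2.INTER_CUBIC)
q=np.zeros((450,725,3),np.uint8);q[:300,:300]=o;q[:,300:]=o2;cv2.imwrite('pics/m5.png',q)
E
```

```text
t: 33.35
tool_pos: [0.5067, 0.0682, 0.1798]
orientation: [-1.192, -1.22, 1.227]
force: [0.6, -0.8, 0.5]
opening: 0.0816
t: 34.15
tool_pos: [0.5171, -0.2739, 0.1856]
orientation: [-1.194, -1.235, 1.231]
force: [0.2, -0.2, -0.0]
opening: 0.093
t: 34.95
tool_pos: [0.5155, -0.3229, 0.1855]
orientation: [-1.491, -0.582, 0.582]
force: [0.1, -0.0, 0.2]
opening: 0.0933
[[ 0.735  0.    -0.678]
 [ 0.678  0.     0.735]
 [ 0.    -1.     0.   ]]
[ 2.69 16.75 -1.14]
```

View pics/m5.png

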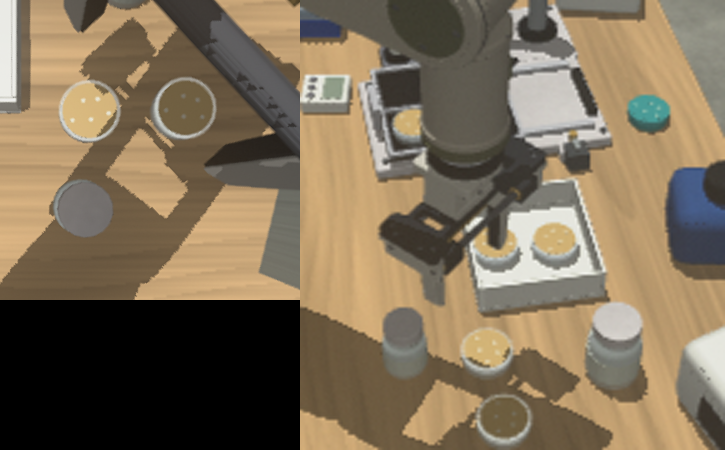

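```bash
python3 -m creep '[[[0,1.3,1,-0.4,0,0,0],[0,1.3,2,-0.4,0,0,0],[0,0,3.5,0,0,0,0],[0,0,3.5,0,0,0,0],[0,0,3.5,0,0,0,0],[0,0,2,0,0,0,0],[0,0,0.8,0,0,0,0],[0,0,0,0,0,0,0]]]'
python3 - <<'E'
from h import *
print(rel((.541,-.311,.018)),st()[1].round(3))
E
```

```text
t: 35.85
tool_pos: [0.5465, -0.3066, 0.0139]
orientation: [-1.486, -0.606, 0.601]
force: [-1.4, 0.3, 0.7]
opening: 0.093
[-0.7  -0.41  0.06] [[ 0.717  0.003 -0.697]
 [ 0.697  0.     0.717]
 [ 0.002 -1.    -0.002]]
```

```bash
python3 -m creep '[[[0.1,-0.6,-0.4,0,0,0,0],[1,0,0,0,0,0,0],[1,0,0,0,0,0,0],[1,0,0,0,0,0,0],[1,0,0,0,0,0,0],[1,0,0,0,0,0,0],[1,0,0,0,0,0,0],[1,0,0,0,0,0,0]]]'; python3 -m creep '[[[1,0,-1,0,0,0,0],[1,0,-3,0,0,0,0],[1,0,-4,0,0,0,0],[1,0,-4,0,0,0,0],[1,0,-3,0,0,0,0],[1,0,-1,0,0,0,0],[1,0,0,0,0,0,0],[1,0,0,0,0,0,0]]]'
python3 - <<'E'
from h import *
print(rel((.58,.05,.18)),st()[1].round(3),st()[0]['opening'])
E
```

```text
t: 36.65
tool_pos: [0.5459, -0.3136, 0.0249]
orientation: [-1.494, -0.612, 0.598]
force: [-0.8, 0.5, -0.1]
opening: 0.0612
t: 37.45
tool_pos: [0.5424, -0.3114, 0.1908]
orientation: [-1.491, -0.61, 0.6]
force: [-2.0, -0.5, -0.8]
opening: 0.0613
[27.93  1.   23.23] [[ 0.715  0.008 -0.699]
 [ 0.699 -0.003  0.715]
 [ 0.004 -1.    -0.008]] 0.06134656139252098
```

```bash
python3 -m creep '[[[1,3.4,0,2.8,0,0,0],[1,3.5,0,2.9,0,0,0],[1,3.5,0,2.9,0,0,0],[1,3.5,0,2.9,0,0,0],[1,3.5,0,2.9,0,0,0],[1,3.5,0,2.9,0,0,0],[1,3.5,0,2.9,0,0,0],[1,3.5,0,2.9,0,0,0]]]'; python3 -m creep '[[[1,0,0,0,0,-8.4,0],[1,0,0,0,0,-8.4,0],[1,0,0,0,0,-8.4,0],[1,0,0,0,0,-8.4,0],[1,0,0,0,0,-8.4,0],[1,0,0,0,0,-8.4,0],[1,0,0,0,0,-8.4,0],[1,0,0,0,0,-8.4,0]]]'
python3 - <<'E'
from h import *
s,R=st();print(s['tool_pos'],s['opening'],R.round(3))
E
```

```text
t: 38.25
tool_pos: [0.5723, 0.0569, 0.1694]
orientation: [-1.478, -0.582, 0.609]
force: [0.5, -0.7, 0.3]
opening: 0.0616
t: 39.05
tool_pos: [0.5598, 0.066, 0.1462]
orientation: [-0.949, -1.458, 1.505]
force: [0.0, 0.5, -0.2]
opening: 0.0612
[0.55980793 0.06600063 0.14616386] 0.06116023627553635 [[-0.383 -0.053 -0.922]
 [ 0.924  0.003 -0.383]
 [ 0.023 -0.999  0.047]]
```

```bash
python3 -m creep '[[[1,0,-1,0,-1.4,0,0.7],[1,0,-0.5,0,-1.3,0,0.6],[1,0,0,0,0,-8,0],[1,0,0,0,0,-8,0],[1,0,0,0,0,-8,0],[1,0,0,0,0,-8,0],[1,0,0,0,0,0,0],[1,0,0,0,0,0,0]]]'
python3 - <<'E'
from h import *
s,R=st();print(s['opening'],R.round(3),rel((.597,.167,.15)),s['wrist_torque'])
E
```

```text
t: 39.85
tool_pos: [0.5512, 0.0658, 0.1457]
orientation: [-0.562, -1.867, 1.878]
force: [-0.3, -0.1, 0.2]
opening: 0.0615
0.06147317827374211 [[-0.825 -0.019 -0.565]
 [ 0.565 -0.    -0.825]
 [ 0.016 -1.     0.011]] [  1.95  -0.52 -10.93] [ 0.07687007  0.00023139 -0.02837369]
```

```bash
python3 -m creep '[[[1,0.4,0,-2.3,-0.6,0,0.9],[1,0.5,0,-2.3,0,0,0],[1,0.5,0,-2.3,0,0,0],[1,0.4,0,-2.3,0,0,0],[1,0.2,0,-1.7,0,0,0],[1,0,0,0,0,0,0],[1,0,0,0,0,0,0],[1,0,0,0,0,0,0]]]'
python3 - <<'E'
from h import *
s,R=st();print(s['opening'],R.round(3),rel((.597,.167,.060)))
E
```

```text
t: 40.65
tool_pos: [0.5956, 0.1684, 0.1402]
orientation: [-0.603, -1.854, 1.861]
force: [0.2, 0.3, -0.2]
opening: 0.0617
0.061697132750299276 [[-0.807 -0.005 -0.591]
 [ 0.591 -0.002 -0.807]
 [ 0.003 -1.     0.005]] [-0.22  8.02 -0.01]
```

```bash
python3 -m creep '[[[1,-0.2,1,0,0,0,0],[1,0,2,0,0,0,0],[1,0,2,0,0,0,0],[1,0,1.5,0,0,0,0],[1,0,1,0,0,0,0],[1,0,0.4,0,0,0,0],[1,0,0,0,0,0,0],[1,0,0,0,0,0,0]]]'
python3 - <<'E'
from h import *
s,R=st();print(s['opening'],R.round(3),rel((.597,.167,.058)))
E
```

```text
t: 41.45
tool_pos: [0.5969, 0.1624, 0.0572]
orientation: [-0.611, -1.849, 1.857]
force: [-0.8, -0.4, -0.3]
opening: 0.0614
0.0614435234412783 [[-0.802 -0.004 -0.597]
 [ 0.597 -0.003 -0.802]
 [ 0.002 -1.     0.004]] [ 0.27 -0.08 -0.37]
```

```bash
python3 -m creep '[[[1,0.2,0,-0.3,0,0,0],[0.25,0,0,0,0,0,0],[0.25,0,0,0,0,0,0],[0.25,0,0,0,0,0,0],[0.25,0,-1,0,0,0,0],[0.25,0,-3,0,0,0,0],[0.1,0,-4,0,0,0,0],[0,0,-4,0,0,0,0]]]'; python3 -m creep '[[[0,0,0,0,0,8.5,0],[0,0,0,0,0,8.5,0],[0,0,0,0,0,8.5,0],[0,0,0,0,0,8.5,0],[0,0,0,0,0,8.5,0],[0,0,0,0,0,8.5,0],[0,0,0,0,0,8.5,0],[0,0,0,0,0,8.5,0]]]'; python3 -m creep '[[[0,0,0,0,0,8,0],[0,0,0,0,0,8,0],[0,0,0,0,0,8,0],[0,0,0,0,0,8,0],[0,0,0,0,0,0,0],[0,0,0,0,0,0,0],[0,0,0,0,0,0,0],[0,0,0,0,0,0,0]]]'
python3 - <<'E'
from h import *
s,R=st();print(s['opening'],R.round(3),rel((.543,-.404,.18)))
E
```

```text
t: 42.25
tool_pos: [0.5939, 0.1661, 0.177]
orientation: [-0.601, -1.842, 1.859]
force: [1.1, 0.1, 0.3]
opening: 0.0811
t: 43.05
tool_pos: [0.6003, 0.1672, 0.1968]
orientation: [-1.331, -1.013, 1.002]
force: [-0.7, 0.2, 0.5]
opening: 0.0928
t: 43.85
tool_pos: [0.6012, 0.1671, 0.2034]
orientation: [-1.5, -0.577, 0.555]
force: [0.7, -0.3, 0.3]
opening: 0.093
0.09299724721976184 [[ 0.75   0.014 -0.662]
 [ 0.662  0.     0.75 ]
 [ 0.011 -1.    -0.009]] [-42.19   2.23 -38.94]
```

```bash
python3 -m creep '[[[0,-3.3,0,-3.1,0,0,0],[0,-3.3,0,-3.1,0,0,0],[0,-3.3,0,-3.1,0,0,0],[0,-3.3,0,-3.1,0,0,0],[0,-3.3,0,-3.1,0,0,0],[0,-3.3,0,-3.1,0,0,0],[0,-3.3,0,-3.1,0,0,0],[0,-3.3,0,-3.1,0,0,0]]]'; python3 -m creep '[[[0,-3.1,0,-2.8,0,0,0],[0,-3.1,0,-2.8,0,0,0],[0,-3.1,0,-2.8,0,0,0],[0,-3.1,0,-2.8,0,0,0],[0,-1.5,0,-1.4,0,0,0],[0,0,0,0,0,0,0],[0,0,0,0,0,0,0],[0,0,0,0,0,0,0]]]'
python3 - <<'E'
from h import *
s,R=st();print(s['opening'],R.round(3),rel((.543,-.404,.018)))
E
```

```text
t: 44.65
tool_pos: [0.57, -0.1995, 0.2031]
orientation: [-1.494, -0.599, 0.573]
force: [1.0, 0.0, 0.4]
opening: 0.0931
t: 45.45
tool_pos: [0.5501, -0.4002, 0.2016]
orientation: [-1.493, -0.602, 0.578]
force: [0.4, 0.8, 0.5]
opening: 0.0931
0.09308191737767087 [[ 0.729  0.016 -0.685]
 [ 0.685  0.002  0.729]
 [ 0.013 -1.    -0.01 ]] [-1.02 18.35  0.39]
```

```bash
python3 -m creep '[[[0,-0.9,2,0.2,0.7,0,-0.6],[0,0,3,0.1,0,0,0],[0,0,3.5,0,0,0,0],[0,0,3.5,0,0,0,0],[0,0,3,0,0,0,0],[0,0,2,0,0,0,0],[0,0,0.9,0,0,0,0],[0,0,0,0,0,0,0]]]'
python3 - <<'E'
from h import *
s,R=st();print(s['opening'],R.round(3),rel((.543,-.404,.017)))
E
```

```text
t: 46.25
tool_pos: [0.5432, -0.3939, 0.0125]
orientation: [-1.472, -0.616, 0.58]
force: [-2.2, -0.8, 19.2]
opening: 0.0929
0.0929150568342587 [[ 0.72   0.015 -0.693]
 [ 0.693  0.022  0.72 ]
 [ 0.026 -1.     0.005]] [-0.71 -0.48 -0.71]
```

```bash
python3 -m creep '[[[0,0,-0.5,0,0,0,0],[0,-0.5,-0.1,-0.4,-0.3,0,1.4],[0,-0.2,0,-0.3,0,0,0],[0,0,0,0,0,0,0],[1,0,0,0,0,0,0],[1,0,0,0,0,0,0],[1,0,0,0,0,0,0],[1,0,0,0,0,0,0]]]'; python3 -m creep '[[[1,0,0,0,0,0,0],[1,0,0,0,0,0,0],[1,0,0,0,0,0,0],[1,0,0,0,0,0,0],[1,0,0,0,0,0,0],[1,0,0,0,0,0,0],[1,0,0,0,0,0,0],[1,0,0,0,0,0,0]]]';  python3 - <<'E'
from h import *
s,R=st();print(s['opening'],R.round(3),rel((.543,-.404,.017)))
E
```

```text
t: 47.05
tool_pos: [0.543, -0.4036, 0.0186]
orientation: [-1.486, -0.601, 0.601]
force: [0.5, -0.1, -0.1]
opening: 0.0657
t: 47.85
tool_pos: [0.543, -0.4036, 0.0185]
orientation: [-1.486, -0.601, 0.6]
force: [0.4, -0.9, -0.1]
opening: 0.0615
0.06151453407502836 [[ 0.719  0.001 -0.695]
 [ 0.695 -0.     0.719]
 [ 0.    -1.    -0.001]] [-0.03  0.15 -0.03]
```

```bash
python3 -m creep '[[[1,0,-1,0,0,0,0],[1,0,-3,0,0,0,0],[1,0,-4,0,0,0,0],[1,0,-4,0,0,0,0],[1,0,-3,0,0,0,0],[1,0,-2,0,0,0,0],[1,0,-1,0,0,0,0],[1,0,0,0,0,0,0]]]'; python3 -m creep '[[[1,2.9,0,3,0,0,0],[1,2.9,0,3,0,0,0],[1,2.9,0,3,0,0,0],[1,2.9,0,3,0,0,0],[1,2.9,0,3,0,0,0],[1,2.9,0,3,0,0,0],[1,2.9,0,3,0,0,0],[1,2.9,0,3,0,0,0]]]';  python3 - <<'E'
from h import *
s,R=st();print(s['opening'],R.round(3),rel((.54,.02,.2)))
E
```

```text
t: 48.65
tool_pos: [0.5417, -0.4025, 0.2081]
orientation: [-1.484, -0.6, 0.601]
force: [-0.2, 0.4, -0.9]
opening: 0.0615
t: 49.45
tool_pos: [0.5355, -0.0606, 0.1953]
orientation: [-1.475, -0.583, 0.603]
force: [0.3, 0.1, -0.5]
opening: 0.0614
0.061421116952306024 [[ 0.725 -0.016 -0.688]
 [ 0.688  0.007  0.725]
 [-0.007 -1.     0.017]] [ 5.87 -0.42  5.54]
```

```bash
python3 -m creep '[[[1,2.9,0,2.8,0,0,0],[1,2.9,0,2.8,0,0,0],[1,0,-0.3,0,0,-8.4,0],[1,0,-0.3,0,0,-8.4,0],[1,0,-0.3,0,0,-8.4,0],[1,0,-0.3,0,0,-8.4,0],[1,0,-0.3,0,0,-8.4,0],[1,0,-0.3,0,0,-8.4,0]]]'; python3 -m creep '[[[1,0,-0.2,0,0,-8.4,0],[1,0,-0.2,0,0,-8.4,0],[1,0,-0.2,0,0,-8.4,0],[1,0,-0.2,0,0,-8.4,0],[1,0,0,0,0,-8.4,0],[1,0,0,0,0,-8.4,0],[1,0,0,0,0,0,0],[1,0,0,0,0,0,0]]]';  python3 - <<'E'
from h import *
s,R=st();print(s['opening'],R.round(3),rel((.505,.163,.17)))
E
```

```text
t: 50.25
tool_pos: [0.5303, 0.0316, 0.1993]
orientation: [-1.128, -1.252, 1.284]
force: [-0.5, 0.1, 0.8]
opening: 0.0616
t: 51.05
tool_pos: [0.5237, 0.0319, 0.1942]
orientation: [-0.502, -1.862, 1.875]
force: [-0.8, 0.6, 0.6]
opening: 0.0613
0.06125783484919382 [[-0.833 -0.059 -0.549]
 [ 0.55   0.011 -0.835]
 [ 0.055 -0.998  0.023]] [ 8.63  2.67 -9.98]
```

```bash
python3 -m creep '[[[1,1,0,-1.2,-0.7,0,1.6],[1,1.7,0,-2,-0.6,0,1.5],[1,1.7,0,-2,0,0,0],[1,1.7,0,-2,0,0,0],[1,1.3,0,-1.6,0,0,0],[1,1,0,-1,0,0,0],[1,0,0,0,0,0,0],[1,0,0,0,0,0,0]]]';  python3 - <<'E'
from h import *
s,R=st();print(s['opening'],R.round(3),rel((.505,.163,.055)))
E
```

```text
t: 51.85
tool_pos: [0.5056, 0.1634, 0.1893]
orientation: [-0.589, -1.864, 1.87]
force: [-0.8, -0.5, -0.5]
opening: 0.0616
0.0616439583995054 [[-0.816 -0.006 -0.578]
 [ 0.578 -0.001 -0.816]
 [ 0.004 -1.     0.005]] [-3.000e-02  1.343e+01  1.000e-02]
```

```bash
python3 -m creep '[[[1,0,2,0,0,0,0],[1,0,3,0,0,0,0],[1,0,3,0,0,0,0],[1,0,2.5,0,0,0,0],[1,0,1.3,0,0,0,0],[1,0,0.5,0,0,0,0],[1,0,0,0,0,0,0],[1,0,0,0,0,0,0]]]';  python3 - <<'E'
from h import *
s,R=st();print(s['opening'],R.round(3),rel((.505,.163,.055)))
E
```

```text
t: 52.65
tool_pos: [0.5081, 0.1573, 0.0644]
orientation: [-0.606, -1.856, 1.862]
force: [0.3, -0.6, -0.5]
opening: 0.0612
0.06124315528337335 [[-0.807 -0.002 -0.591]
 [ 0.591 -0.002 -0.807]
 [ 0.    -1.     0.003]] [ 0.59  0.94 -0.28]
```

```bash
python3 -m creep '[[[1,0.5,0.5,-0.3,0,0,0],[1,0.1,0.4,0,0,0,0],[1,0,0.1,0,0,0,0],[1,0,0,0,0,0,0],[0.25,0,0,0,0,0,0],[0.25,0,0,0,0,0,0],[0.25,0,0,0,0,0,0],[0.25,0,0,0,0,0,0]]]';python3 -m creep '[[[0.25,0,-1,0,0,0,0],[0.25,0,-3,0,0,0,0],[0.25,0,-4,0,0,0,0],[0.25,0,-4,0,0,0,0],[0.25,0,-2,3,0,0,0],[0.25,0,0,5,0,0,0],[0.25,0,0,5,0,0,0],[0.25,0,0,0,0,0,0]]]';  python3 - <<'E'
from h import *
s,R=st();print(s['opening'],R.round(3))
w=cam('wrist','w6.png');print(s['tool_pos'])
m=np.zeros((300,300,2),np.float32)
for i in range(300):
  for j in range(300): m[i,j]=wproj(w,(.70-i/1000,.27-j/1000,.054))
o=cv2.remap(w['frame'][:,:,::-1].copy(),m[:,:,0],m[:,:,1],1)
c=cam('scene','c6.png')
m2=cv2.resize(c['frame'][130:280,220:400,::-1].copy(),(480,400),interpolation=cv2.INTER_CUBIC)
q=np.zeros((400,780,3),np.uint8);q[:300,:300]=o;q[:,300:]=m2;cv2.imwrite('pics/m6.png',q)
E
```

```text
t: 53.45
tool_pos: [0.508, 0.1648, 0.0581]
orientation: [-0.613, -1.862, 1.86]
force: [-0.3, 0.6, 0.7]
opening: 0.0696
t: 54.25
tool_pos: [0.4283, 0.057, 0.2092]
orientation: [-0.616, -1.865, 1.864]
force: [1.0, 0.7, -0.4]
opening: 0.0698
0.06983298809527043 [[-0.809  0.009 -0.588]
 [ 0.588 -0.002 -0.809]
 [-0.009 -1.    -0.003]]
[0.428275   0.05697896 0.20921463]
```

View pics/m6.png

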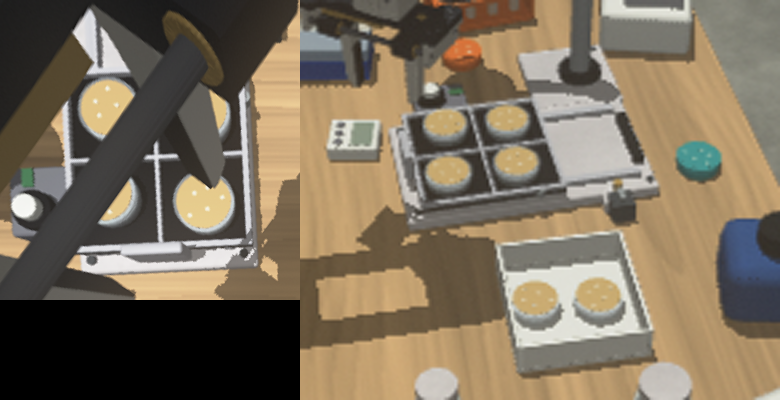

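```bash
python3 -m creep '[[[0.5,0,0,0,0,8.4,0],[0.5,0,0,0,0,8.4,0],[0.5,0,0,0,0,8.4,0],[0.5,0,0,0,0,8.4,0],[0.5,0,0,0,0,8.4,0],[0.5,0,0,0,0,8.4,0],[0.5,0,0,0,0,8.4,0],[0.5,0,0,0,0,8.4,0]]]';python3 -m creep '[[[0.5,0,0,0,0,8.4,0],[0.5,0,0,0,0,8.4,0],[0.5,0,0,0,0,8.4,0],[0.5,0,0,0,0,8.4,0],[0.5,0,0,0,0,8.4,0],[0.5,0,0,0,0,8.4,0],[0.5,0,0,0,0,8.4,0],[0.5,0,0,0,0,8.4,0]]]';python3 -m creep '[[[0.5,0,0,0,0,8,0],[0.5,0,0,0,0,0,0],[0.5,0,0,0,0,0,0],[0.5,0,0,0,0,0,0],[0.5,0,0,0,0,0,0],[0.5,0,0,0,0,0,0],[0.5,0,0,0,0,0,0],[0.5,0,0,0,0,0,0]]]';  python3 - <<'E'
from h import *
np.set_printoptions(precision=3,suppress=True)
s,R=st();print(s['opening'],R.round(3),s['tool_pos'],rel((.451,.115,.13)))
c=cam('scene','c7.png');d=cam('side','d7.png')
q=np.hstack([ortho(k,.068,.40,.65,.0,.25,1500) for k in (c,d)]);cv2.imwrite('pics/m7.png',q)
E
```

```text
t: 55.15
tool_pos: [0.436, 0.0674, 0.2118]
orientation: [-1.325, -1.028, 1.01]
force: [-0.5, 0.3, -0.1]
opening: 0.0465
t: 55.95
tool_pos: [0.4412, 0.077, 0.2126]
orientation: [-1.563, -0.097, 0.083]
force: [0.3, 0.1, 0.1]
opening: 0.0469
t: 56.75
tool_pos: [0.4432, 0.0809, 0.2127]
orientation: [-1.563, 0.007, -0.019]
force: [0.3, 0.5, -0.6]
opening: 0.0465
0.04645583154796319 [[ 1.     0.008  0.016]
 [-0.016  0.007  1.   ]
 [ 0.008 -1.     0.007]] [0.443 0.081 0.213] [0.66 8.3  3.36]
```

View pics/m7.png

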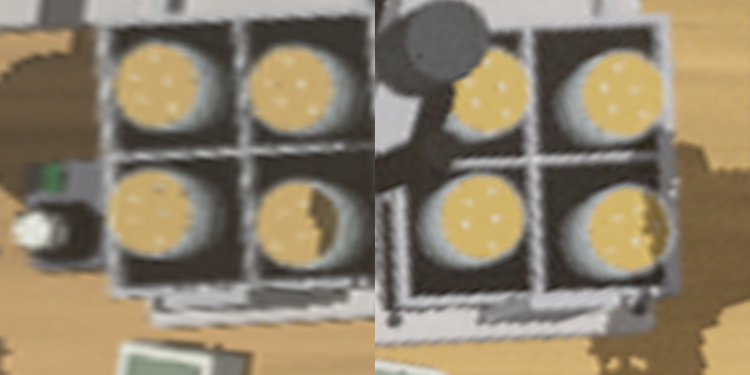

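```bash
python3 -m creep '[[[0.5,0.3,2,1.7,0,-1.7,0],[0.5,0.3,3,1.6,0,-1.6,0],[0.5,0,3,0.2,0,0,0],[0.5,0,0,0,0,0,0],[0.5,0,0,0,0,0,0],[0.5,0,0,0,0,0,0],[0.5,0,0,0,0,0,0],[0.5,0,0,0,0,0,0]]]';  python3 - <<'E'
from h import *
s,R=st();print(s['opening'],R.round(3),rel((.451,.115,.056)))
w=cam('wrist','w8.png');f=w['frame'][:,:,::-1].copy()
for X,col in (((.451,.115,.068),(0,0,255)),((.4532,.145,.068),(0,255,0)),((.4503,.085,.068),(0,255,0))):
    u,v=wproj(w,X);cv2.circle(f,(int(u),int(v)),3,col,-1)
cv2.imwrite('pics/m8.png',f[60:,100:540])
E
```

```text
t: 57.65
tool_pos: [0.4538, 0.1168, 0.1375]
orientation: [-1.563, -0.046, 0.019]
force: [0.3, -0.0, -0.3]
opening: 0.0463
0.046280007182815046 [[ 0.999  0.017 -0.041]
 [ 0.041  0.008  0.999]
 [ 0.018 -1.     0.007]] [-0.43  8.14 -0.22]
```

View pics/m8.png

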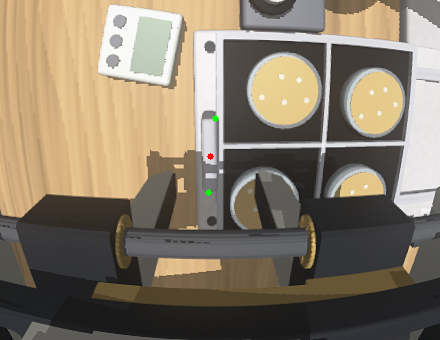

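```bash
python3 -m creep '[[[0.5,-0.4,1.5,-0.2,0,0,0],[0.5,0,2.2,0,0,0,0],[0.5,0,2.2,0,0,0,0],[0.5,0,1.2,0,0,0,0],[0.5,0,0.5,0,0,0,0],[0.5,0,0,0,0,0,0],[0.5,0,0,0,0,0,0],[0.5,0,0,0,0,0,0]]]';  python3 - <<'E'
from h import *
s,R=st();print(s['opening'],R.round(3),rel((.451,.115,.056)))
E
```

```text
t: 58.5
tool_pos: [0.4521, 0.1144, 0.0592]
orientation: [-1.562, -0.049, 0.014]
force: [0.5, -0.4, 1.6]
opening: 0.0464
0.04635502285906479 [[ 0.999  0.022 -0.04 ]
 [ 0.04   0.008  0.999]
 [ 0.022 -1.     0.008]] [-0.12  0.32  0.06]
```

```bash
python3 -m creep '[[[0.7,0,0.1,0,0,0,0],[0.8,0,0,0,0,0,0],[1,0,0,0,0,0,0],[1,0,0,0,0,0,0],[1,0,0,0,0,0,0],[1,0,0,0,0,0,0],[1,0,0,0,0,0,0],[1,0,0,0,0,0,0]]]' 15; python3 -m creep '[[[1,0.4,0,0,0,0,0],[1,0.8,0,0,0,0,0],[1,1,0,0,0,0,0],[1,1,0,0,0,0,0],[1,1,0,0,0,0,0],[1,1,0,0,0,0,0],[1,1,0,0,0,0,0],[1,0.6,0,0,0,0,0]]]'
python3 - <<'E'
from h import *
s,R=st();print(s['opening'],R.round(3))
E
```

```text
t: 59.3
tool_pos: [0.4536, 0.1147, 0.0603]
orientation: [-1.562, -0.052, 0.012]
force: [0.4, 0.4, 0.2]
opening: 0.0122
t: 60.1
tool_pos: [0.5258, 0.1182, 0.0603]
orientation: [-1.561, -0.049, 0.016]
force: [-2.4, 1.0, 1.7]
opening: 0.012
0.01204771200301193 [[ 0.999  0.021 -0.041]
 [ 0.041  0.01   0.999]
 [ 0.021 -1.     0.009]]
```

```bash
python3 -m creep '[[[1,0.6,0,0,0,0,0],[1,0.6,0,0,0,0,0],[1,0.6,0,0,0,0,0],[1,0.6,0,0,0,0,0],[1,0.6,0,0,0,0,0],[1,0.6,0,0,0,0,0],[1,0.6,0,0,0,0,0],[1,0.4,0,0,0,0,0]]]'
python3 - <<'E'
from h import *
s,R=st();print(s['force'])
E
```

```text
t: 60.9
tool_pos: [0.5617, 0.1199, 0.0596]
orientation: [-1.563, -0.024, 0.042]
force: [-29.5, -1.9, 24.5]
opening: 0.0159
[-29.48810305  -1.893251    24.52119158]
```

```bash
python3 -m creep '[[[1,0,0,0,0,0,0],[1,0,0,0,0,0,0],[1,0,0,0,0,0,0],[1,0,0,0,0,0,0],[1,0,0,0,0,0,0],[1,0,0,0,0,0,0],[1,0,0,0,0,0,0],[1,0,0,0,0,0,0]]]'
python3 - <<'E'
from h import *
s,R=st();print(R.round(3))
c=cam('scene','c9.png');d=cam('side','d9.png')
q=np.hstack([cv2.resize(k['frame'][a:a+150,b:b+150,::-1].copy(),(400,400),interpolation=cv2.INTER_CUBIC) for k,a,b in ((c,110,235),(d,190,225))]);cv2.imwrite('pics/m9.png',q)
E
```

```text
t: 61.7
tool_pos: [0.5596, 0.1198, 0.0597]
orientation: [-1.564, -0.019, 0.048]
force: [-4.4, 1.1, 1.1]
opening: 0.012
[[ 0.999 -0.019 -0.043]
 [ 0.043  0.006  0.999]
 [-0.018 -1.     0.007]]
```

View pics/m9.png

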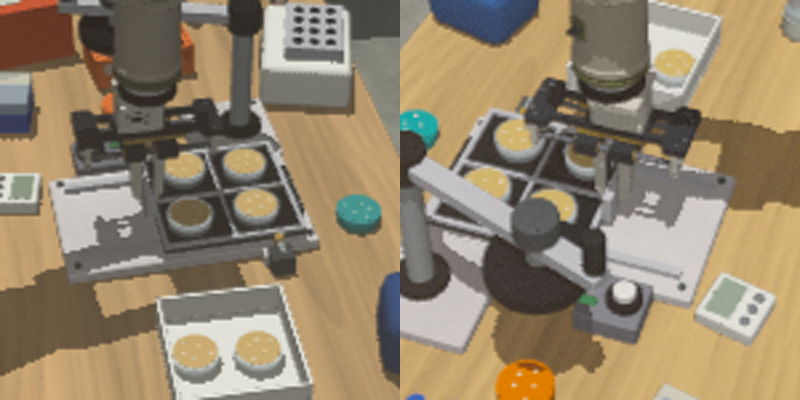

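```bash
python3 -m creep '[[[0.75,0,0,0,0,0,0],[0.6,0,0,0,0,0,0],[0.6,0,-0.3,0,0,0,0],[0.6,0,0,0,0,0,0],[0.6,0,0,0,0,0,1.2],[0.6,0,0,0,0,0,1.1],[0.6,0,0,0,0,0,0],[0.6,0,0,0,0,0,0]]]'
python3 - <<'E'
from h import *
np.set_printoptions(precision=4,suppress=True)
s,R=st();print(R.round(3),s['force'])
# tray displacement by registering ortho of the scene at z=.04 before (c6) and now: template of ribs right side
import cv2
c0=load('scene');now=cam('scene','c10.png')
a=dict(now);a['frame']=cv2.imread('pics/c6.png')[:,:,::-1]
A=cv2.cvtColor(ortho(a,.047,.48,.66,.02,.12,2000),cv2.COLOR_BGR2GRAY)   # start position, right bays
N=cv2.cvtColor(ortho(now,.047,.56,.80,.0,.15,2000),cv2.COLOR_BGR2GRAY)
# use part: far right bay + far/right rims
T=A[:150,:]
r=cv2.matchTemplate(N,T,cv2.TM_CCOEFF_NORMED);_,v,_,p=cv2.minMaxLoc(r)
print(v,'dx',.80-p[1]/2000-.66,'dy',.15-p[0]/2000-.12)
E
```

```text
t: 62.6
tool_pos: [0.5637, 0.1191, 0.065]
orientation: [-1.565, 0.01, 0.075]
force: [-0.7, 0.4, 1.3]
opening: 0.0369
[[ 0.998 -0.054 -0.042]
 [ 0.042  0.004  0.999]
 [-0.054 -0.999  0.006]] [-0.7417  0.3593  1.3175]
0.8034477233886719 dx 0.10899999999999999 dy 0.0050000000000000044
```

```bash
python3 -m creep '[[[0.6,0,0,0,0,0,-1.6],[0.6,0,0,0,0,0,-1.5],[0.6,0.5,0,0,0,0,0],[0.6,0.4,0,0,0,0,0],[0.6,0.2,0,0,0,0,0],[0.6,0.2,0,0,0,0,0],[0.6,0,0,0,0,0,0],[0.6,0,0,0,0,0,0]]]'; python3 -m creep '[[[0.6,0.2,0,0,0,0,0],[0.6,0.2,0,0,0,0,0],[0.6,0.2,0,0,0,0,0],[0.6,0.2,0,0,0,0,0],[0.6,0.2,0,0,0,0,0],[0.6,0.2,0,0,0,0,0],[0.6,0.2,0,0,0,0,0],[0.6,0.2,0,0,0,0,0]]]';python3 - <<'E'
from h import *
s,R=st();print(R.round(3),s['force'])
E
```

```text
t: 63.45
tool_pos: [0.5722, 0.1194, 0.0638]
orientation: [-1.565, -0.021, 0.046]
force: [-1.7, 0.3, 1.6]
opening: 0.0368
t: 64.25
tool_pos: [0.5724, 0.1195, 0.0628]
orientation: [-1.568, 0.011, 0.08]
force: [-13.3, -1.1, 12.6]
opening: 0.0371
[[ 0.997 -0.058 -0.044]
 [ 0.044  0.001  0.999]
 [-0.058 -0.998  0.004]] [-13.26301284  -1.1182338   12.58521469]
```

```bash
python3 -m creep '[[[0.6,-0.4,0,0,0,0,0],[0.6,-0.4,0,0,0,0,0],[0.6,-0.4,-1,0,0,0,-1.6],[0.6,0,-3,0,0,0,-1.6],[0.6,0,-4,0,0,0,0],[0.6,0,-4,0,0,0,0],[0.6,-4,-1,0,0,0,0],[0.6,-4,0,0,0,0,0]]]';python3 -m creep '[[[0.3,-4,0,0,0,0,0],[0,-2,0,0,0,0,0],[0,0,0,0,0,0,0],[0,0,0,0,0,0,0],[0,0,0,0,0,0,0],[0,0,0,0,0,0,0],[0,0,0,0,0,0,0],[0,0,0,0,0,0,0]]]'
python3 - <<'E'
from h import *
np.set_printoptions(precision=4,suppress=True)
s,R=st();print(R.round(3),s['force'])
now=cam('scene','c11.png');a=dict(now)
a['frame']=cv2.imread('pics/c6.png')[:,:,::-1]
g=lambda k,*z:cv2.cvtColor(ortho(k,*z,2000),cv2.COLOR_BGR2GRAY)
N=g(now,.047,.54,.80,.0,.24)
for x0,x1,y0,y1 in ((.46,.66,.02,.22),(.46,.56,.02,.12),(.56,.66,.02,.12),(.56,.66,.11,.21)):
    r=cv2.matchTemplate(N,g(a,.047,x0,x1,y0,y1),cv2.TM_CCOEFF_NORMED);_,v,_,p=cv2.minMaxLoc(r)
    print(v,'dx',.80-p[1]/2000-x1,'dy',.24-p[0]/2000-y1)
cv2.imwrite('pics/m11.png',cv2.resize(now['frame'][110:260,235:385,::-1].copy(),(500,500),interpolation=cv2.INTER_CUBIC))
E
```

```text
t: 65.05
tool_pos: [0.4838, 0.1146, 0.1966]
orientation: [-1.567, -0.035, 0.031]
force: [-0.4, 0.7, 0.4]
opening: 0.0372
t: 65.85
tool_pos: [0.4243, 0.1121, 0.1984]
orientation: [-1.566, -0.042, 0.024]
force: [-0.8, 0.6, -0.5]
opening: 0.0923
[[ 0.999  0.011 -0.042]
 [ 0.042  0.005  0.999]
 [ 0.011 -1.     0.005]] [-0.7841  0.5991 -0.4608]
0.8937959671020508 dx 0.10899999999999999 dy 0.005499999999999977
0.9715176224708557 dx 0.10899999999999999 dy 0.0049999999999999906
0.8392122387886047 dx 0.10899999999999999 dy 0.0049999999999999906
0.8320274949073792 dx 0.10899999999999999 dy 0.0050000000000000044
```

View pics/m11.png

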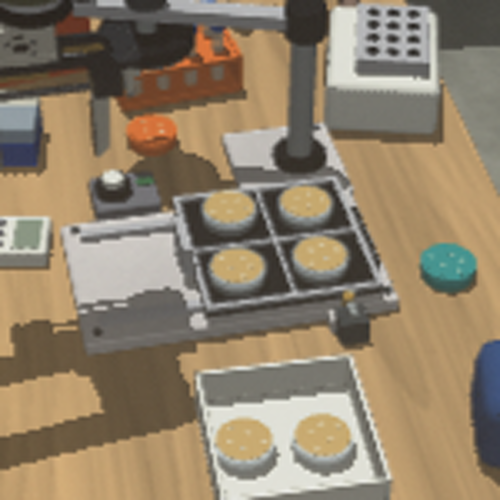

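Both orthophoto comparisons put the tray 0.109 m from its start, all four dishes are in their bays and both used dishes are in the tub. Next is the camera arm.

```bash
python3 -m creep '[[[0,0,-2,0,0,-7.5,0],[0,0,-2,0,0,-7.5,0],[0,0,-2,0,0,-7.5,0],[0,0,-2,0,0,-7.5,0],[0,0,-2,0,0,-7.5,0],[0,0,-2,0,0,-7.5,0],[0,0,-2,0,0,-7.5,0],[0,0,-0.5,0,0,0,0]]]'
python3 - <<'E'
from h import *
s,R=st();print(R.round(3),rel((.484,.362,.34)))
E
```

```text
t: 66.7
tool_pos: [0.4228, 0.1111, 0.3455]
orientation: [-1.427, -0.778, 0.77]
force: [-0.0, -1.7, 0.7]
opening: 0.0932
[[ 0.546  0.004 -0.838]
 [ 0.838  0.004  0.546]
 [ 0.006 -1.    -0.001]] [24.36  0.68  8.57]
```

```bash
python3 -m creep '[[[0,3.5,0,1.2,0,0,0],[0,3.5,0,1.2,0,0,0],[0,3.5,0,1.2,0,0,0],[0,3.5,0,1.2,0,0,0],[0,3.5,0,1.2,0,0,0],[0,3.5,0,1.2,0,0,0],[0,3.4,0,1.2,0,0,0],[0,0,0,0,0,0,0]]]'
python3 - <<'E'
from h import *
s,R=st();print(R.round(3),rel((.484,.362,.238)))
E
```

```text
t: 67.5
tool_pos: [0.4923, 0.3689, 0.3386]
orientation: [-1.44, -0.743, 0.743]
force: [-0.5, 0.1, -0.6]
opening: 0.0929
[[ 0.58  -0.    -0.815]
 [ 0.815 -0.     0.58 ]
 [-0.001 -1.     0.   ]] [-1.04 10.06  0.28]
```

```bash
python3 -m creep '[[[0,-0.6,1.5,0.2,0,0,0],[0,-0.4,2.5,0.1,0,0,0],[0,0,2.5,0,0,0,0],[0,0,2,0,0,0,0],[0,0,1,0,0,0,0],[0,0,0.5,0,0,0,0],[0,0,0,0,0,0,0],[0,0,0,0,0,0,0]]]'
python3 - <<'E'
from h import *
s,R=st();print(s['force'],rel((.484,.362,.238)))
E
```

```text
t: 68.3
tool_pos: [0.4829, 0.3604, 0.23]
orientation: [-1.448, -0.721, 0.732]
force: [0.3, 0.3, -0.2]
opening: 0.0928
[ 0.26225029  0.29345902 -0.18690085] [ 0.18 -0.8   0.01]
```

```bash
python3 -m creep '[[[0.4,0,0,0,0,0,0],[0.6,0,0,0,0,0,0],[0.8,0,0,0,0,0,0],[1,0,0,0,0,0,0],[1,0,0,0,0,0,0],[1,0,0,0,0,0,0],[1,0,0,0,0,0,0],[1,0,0,0,0,0,0]]]' 10
python3 - <<'E'
from h import *
s,R=st();print(s['force'],R.round(3))
E
```

```text
t: 69.1
tool_pos: [0.4847, 0.3615, 0.2343]
orientation: [-1.448, -0.725, 0.726]
force: [0.1, -0.1, 0.1]
opening: 0.0335
[ 0.14250125 -0.05669258  0.053228  ] [[ 0.598  0.001 -0.802]
 [ 0.802 -0.001  0.598]
 [-0.001 -1.    -0.001]]
```

```bash
python3 -m creep '[[[1,0,0,0,0,0,0],[1,0,0,0,0,0,0],[1,-0.3,0,-0.1,0,-0.6,0],[1,-0.6,0,-0.23,0,-1.4,0],[1,-0.9,0,-0.36,0,-2.2,0],[1,-1.13,0,-0.46,0,-2.8,0],[1,-1.13,0,-0.46,0,-2.8,0],[1,-1.13,0,-0.46,0,-2.8,0]]]'
cat >> h.py <<'E'
def arc(H=(.725,.2915)):
    s,R=st();v=s['tool_pos'][:2]-np.array(H);ph=np.degrees(np.arctan2(v[1],v[0]))%360;a=np.degrees(np.arctan2(R[1,0],R[0,0]))
    t=np.radians(ph);T=np.array([-np.sin(t),np.cos(t),0]);I=-np.array([np.cos(t),np.sin(t),0])
    print('r %.4f phi %.1f a %.1f'%(np.linalg.norm(v),ph,a),'tan',(R.T@T).round(3),'in',(R.T@I).round(3),'ytool',R[:,1].round(3),'F.in %.1f F.tan %.1f'%(s['force']@I,s['force']@T),s['opening'])
E
python3 -c "
from h import *
arc()"
```

```text
t: 69.9
tool_pos: [0.4753, 0.3064, 0.2342]
orientation: [-1.376, -0.905, 0.901]
force: [2.1, 0.3, 0.1]
opening: 0.0239
r 0.2501 phi 176.6 a 66.6 tan [-0.94  -0.001 -0.342] in [ 0.342  0.002 -0.94 ] ytool [ 0.003  0.001 -1.   ] F.in 2.1 F.tan -0.5 0.02392848568383207
```

```bash
python3 -m creep '[[[1,-1.13,0,-0.48,0,-2.8,0],[1,-1.13,0,-0.48,0,-2.8,0],[1,-1.13,0,-0.48,0,-2.8,0],[1,-1.13,0,-0.48,0,-2.8,0],[1,-1.13,0,-0.48,0,-2.8,0],[1,-1.13,0,-0.48,0,-2.8,0],[1,-1.13,0,-0.48,0,-2.8,0],[1,-1.13,0,-0.48,0,-2.8,0]]]';python3 -c "
from h import *
arc()"
```

```text
t: 70.7
tool_pos: [0.4904, 0.2067, 0.2342]
orientation: [-1.206, -1.215, 1.209]
force: [0.6, 1.7, -0.2]
opening: 0.0235
r 0.2494 phi 199.9 a 90.2 tan [-0.942 -0.003 -0.336] in [ 0.336  0.003 -0.942] ytool [ 0.002  0.004 -1.   ] F.in 1.1 F.tan -1.4 0.02349760887361983
```

```bash
python3 -m creep '[[[1,-1.13,0,-0.48,0,-2.8,0],[1,-1.13,0,-0.48,0,-2.8,0],[1,-1.13,0,-0.48,0,-2.8,0],[1,-1.13,0,-0.48,0,-2.8,0],[1,-1.13,0,-0.48,0,-2.8,0],[1,-1.13,0,-0.48,0,-2.8,0],[1,-1.13,0,-0.48,0,-2.8,0],[1,-1.13,0,-0.48,0,-2.8,0]]]';python3 -c "
from h import *
arc()"
```

```text
t: 71.5
tool_pos: [0.5435, 0.1217, 0.2341]
orientation: [-0.979, -1.512, 1.505]
force: [-0.3, 1.6, 0.7]
opening: 0.0239
r 0.2485 phi 223.1 a 113.9 tan [-0.944 -0.004 -0.329] in [ 0.329  0.003 -0.944] ytool [-0.     0.005 -1.   ] F.in 0.8 F.tan -1.4 0.02392638982445696
```

```bash
python3 -m creep '[[[1,-1.14,0,-0.42,0,-2.8,0],[1,-1.14,0,-0.42,0,-2.8,0],[1,-1.14,0,-0.42,0,-2.8,0],[1,-1.14,0,-0.42,0,-2.8,0],[1,-1.14,0,-0.42,0,-2.8,0],[1,-1,0,-0.38,0,-2.4,0],[1,-0.7,0,-0.26,0,-1.6,0],[1,-0.5,0,-0.18,0,-1,0]]]';python3 -c "
from h import *
arc()"
```

```text
t: 72.3
tool_pos: [0.6131, 0.0704, 0.2342]
orientation: [-0.74, -1.757, 1.739]
force: [-0.7, 2.7, 0.7]
opening: 0.0237
r 0.2478 phi 243.2 a 134.0 tan [-0.945 -0.003 -0.328] in [ 0.328  0.009 -0.945] ytool [ 0.002  0.009 -1.   ] F.in 2.1 F.tan -1.8 0.02366380077034012
```

```bash
python3 -m creep '[[[1,-0.4,0,-0.14,0,-0.8,0],[1,-0.4,0,-0.14,0,-0.8,0],[1,-0.4,0,-0.14,0,-0.8,0],[1,-0.4,0,-0.14,0,-0.8,0],[1,-0.4,0,-0.14,0,-0.8,0],[1,-0.4,0,-0.14,0,-0.8,0],[1,-0.3,0,-0.1,0,0,0],[1,-0.3,0,-0.1,0,0,0]]]';python3 -c "
from h import *
arc()"
```

```text
t: 73.1
tool_pos: [0.6382, 0.0594, 0.2339]
orientation: [-0.653, -1.813, 1.797]
force: [-22.0, 5.5, 9.9]
opening: 0.0244
r 0.2478 phi 249.5 a 139.4 tan [-0.939 -0.016 -0.344] in [ 0.344  0.008 -0.939] ytool [-0.012  0.013 -1.   ] F.in -2.6 F.tan -22.5 0.02443497523937308
```

```bash
python3 -m creep '[[[1,0,0,0,0,0,0],[1,0,0,0,0,0,0],[0.8,0,0,0,0,0,0],[0.5,0,0,0,0,0,0],[0.2,0,0,0,0,0,0],[0,0,-1,0,0,0,0],[0,0,-3,0,0,0,0],[0,0,-4,0,0,0,0]]]';python3 -m creep '[[[0.5,0,-2,0,0,0,0],[1,0,-1,0,0,0,0],[1,0,0,0,0,0,0],[1,0,0,0,0,0,0],[1,0,0,0,0,0,0],[1,0,0,0,0,0,0],[1,0,0,0,0,0,0],[1,0,0,0,0,0,0]]]';python3 - <<'E'
from h import *
np.set_printoptions(precision=4,suppress=True)
s,R=st();print(R.round(3),rel((.499,.253,.32)))
c=cam('scene','c12.png');d=cam('side','d12.png')
# button: bright blob in each camera near the estimate at z .052
for k in (c,d):
    o=cv2.cvtColor(ortho(k,.052,.46,.54,.21,.29,1000),cv2.COLOR_BGR2GRAY);m=o>190
    n,l,st_,ce=cv2.connectedComponentsWithStats(m.astype(np.uint8));print([(st_[i,4],(.54-ce[i][1]/1000).round(4),(.29-ce[i][0]/1000).round(4)) for i in range(1,n) if st_[i,4]>60])
# arm grip check: side/scene depth z>.25 cluster near expected
for k in (c,d):
    D=k['depth'];v,u=np.nonzero(D>0);z=D[v,u];K=k['intrinsics'];P=np.stack([(u-K[0,2])/K[0,0]*z,(v-K[1,2])/K[1,1]*z,z],1);X=(P-k['t'])@k['R']
    g=X[(X[:,2]>.25)&(X[:,2]<.272)&(np.hypot(X[:,0]-.638,X[:,1]-.058)<.05)];print('grip',len(g),g.mean(0) if len(g) else '')
E
```

```text
t: 73.9
tool_pos: [0.6366, 0.057, 0.3087]
orientation: [-0.64, -1.802, 1.798]
force: [0.4, -0.1, -0.1]
opening: 0.06
t: 74.7
tool_pos: [0.6384, 0.0559, 0.3437]
orientation: [-0.646, -1.805, 1.798]
force: [1.1, 0.2, 0.9]
opening: 0.0051
[[-0.758 -0.02  -0.652]
 [ 0.652  0.011 -0.758]
 [ 0.023 -1.     0.005]] [23.36  2.87 -5.87]
[(np.int32(387), np.float64(0.4983), np.float64(0.2504))]
[(np.int32(1157), np.float64(0.4986), np.float64(0.2287)), (np.int32(440), np.float64(0.4968), np.float64(0.2516))]
grip 53 [0.6365 0.0517 0.2615]
grip 60 [0.6354 0.0657 0.2627]
```

```bash
python3 -m creep '[[[1,3.9,0,-1,0,0,0],[1,3.9,0,-1,0,0,0],[1,3.9,0,-1,0,0,0],[1,3.9,0,-1,0,0,0],[1,3.9,0,-1,0,0,0],[1,3.9,0,-0.9,0,0,0],[1,0,0,0,0.5,0,1.2],[1,0,0,0,0,0,0]]]';python3 - <<'E'
from h import *
s,R=st();print(R.round(3),rel((.498,.251,.08)))
E
```

```text
t: 75.6
tool_pos: [0.4947, 0.2586, 0.3471]
orientation: [-0.666, -1.793, 1.817]
force: [-0.3, 0.2, 0.1]
opening: 0.0001
[[-0.756 -0.011 -0.654]
 [ 0.654 -0.01  -0.756]
 [ 0.002 -1.     0.014]] [-8.000e-01  2.671e+01 -2.000e-02]
```

```bash
python3 -m creep '[[[1,-0.6,3,0,0,0,0],[1,0,4,0,0,0,0],[1,0,4,0,0,0,0],[1,0,4,0,0,0,0],[1,0,4,0,0,0,0],[1,0,3,0,0,0,0],[1,0,2,0,0,0,0],[1,0,1,0,0,0,0]]]';python3 - <<'E'
from h import *
s,R=st();print(R.round(3),rel((.498,.251,.068)))
E
```

```text
t: 76.4
tool_pos: [0.5051, 0.2449, 0.0913]
orientation: [-0.679, -1.794, 1.81]
force: [0.5, 0.4, -0.2]
opening: 0.0008
[[-0.751 -0.003 -0.66 ]
 [ 0.66  -0.008 -0.751]
 [-0.003 -1.     0.008]] [ 0.95  2.33 -0.01]
```

```bash
python3 -m creep '[[[1,0.8,0.5,0,0,0,0],[1,0.1,0.8,0,0,0,0],[1,0,0.5,0,0,0,0],[1,0,0,0,0,0,0],[1,0,0,0,0,0,0],[1,0,0,0,0,0,0],[1,0,0,0,0,0,0],[1,0,0,0,0,0,0]]]';python3 - <<'E'
from h import *
s,R=st();print(rel((.498,.251,.063)))
E
```

```text
t: 77.2
tool_pos: [0.5016, 0.2508, 0.0759]
orientation: [-0.685, -1.798, 1.807]
force: [-0.1, 0.3, -0.2]
opening: 0.0005
[0.29 1.29 0.22]
```

```bash
python3 -m creep '[[[1,0.3,0.3,0.2,0,0,0],[1,0,0.4,0,0,0,0],[1,0,0.4,0,0,0,0],[1,0,0.3,0,0,0,0],[1,0,0.3,0,0,0,0],[1,0,0.3,0,0,0,0],[1,0,0.3,0,0,0,0],[1,0,0.3,0,0,0,0]]]'
```

```text
t: 78.0
tool_pos: [0.4986, 0.2518, 0.0568]
orientation: [-0.686, -1.799, 1.807]
force: [-17.1, -7.0, 33.3]
opening: 0.0005
```

```bash
python3 -m creep '[[[1,0,0,0,0,0,0],[1,0,-0.5,0,0,0,0],[1,0,-1.5,0,0,0,0],[1,0,-3,0,0,0,0],[1,0,-4,0,0,0,0],[1,0,-3,0,0,0,0],[1,0,0,0,0,0,0],[1,0,0,0,0,0,0]]]'
python3 - <<'E'
from h import *
np.set_printoptions(precision=4,suppress=True)
now=cam('scene','c13.png');d=cam('side','d13.png');a=dict(now);a['frame']=cv2.imread('pics/c11.png')[:,:,::-1]
g=lambda k,*z:cv2.cvtColor(ortho(k,*z,2000),cv2.COLOR_BGR2GRAY)
N=g(now,.047,.54,.80,.0,.24)
for x0,x1,y0,y1 in ((.57,.67,.02,.12),(.62,.76,.02,.12)):
    r=cv2.matchTemplate(N,g(a,.047,x0,x1,y0,y1),cv2.TM_CCOEFF_NORMED);_,v,_,p=cv2.minMaxLoc(r);print('tray since push',v,.80-p[1]/2000-x1,.24-p[0]/2000-y1)
for k in (now,d):
    D=k['depth'];v,u=np.nonzero(D>0);z=D[v,u];K=k['intrinsics'];P=np.stack([(u-K[0,2])/K[0,0]*z,(v-K[1,2])/K[1,1]*z,z],1);X=(P-k['t'])@k['R']
    for n,c0,r,z0,z1 in (('grip',(.638,.058),.05,.25,.272),('button',(.498,.252),.02,.04,.07),('dish1',(.615,.168),.03,.045,.065),('dish2',(.619,.076),.03,.045,.065),('dish3',(.707,.172),.03,.045,.065),('dish4',(.711,.08),.03,.045,.065)):
        q=X[(X[:,2]>z0)&(X[:,2]<z1)&(np.hypot(X[:,0]-c0[0],X[:,1]-c0[1])<r)];print(n,len(q),q.mean(0) if len(q) else '', np.percentile(q[:,2],[10,90]) if len(q) else '')
s,R=st();print(s['force'],s['tool_pos'])
E
```

```text
t: 78.8
tool_pos: [0.4976, 0.2521, 0.1847]
orientation: [-0.685, -1.798, 1.808]
force: [0.6, 0.2, -0.2]
opening: 0.0003
tray since push 0.792984664440155 -0.000500000000000056 -0.0005000000000000004
tray since push 0.7526064515113831 0.0 -0.0005000000000000004
grip 53 [0.6366 0.0518 0.2613] [0.2522 0.2675]
button 49 [0.4979 0.2457 0.0479] [0.0412 0.0554]
dish1 144 [0.6154 0.1654 0.054 ] [0.0494 0.0576]
dish2 126 [0.616  0.0732 0.0547] [0.0511 0.058 ]
dish3 112 [0.7064 0.1695 0.0544] [0.0512 0.058 ]
dish4 119 [0.7078 0.0767 0.0544] [0.0511 0.0579]
grip 54 [0.6368 0.0657 0.2623] [0.2529 0.2694]
button 102 [0.4964 0.2554 0.0479] [0.0413 0.0546]
dish1 200 [0.6164 0.1715 0.0543] [0.0512 0.0573]
dish2 75 [0.6238 0.0896 0.0539] [0.0499 0.0572]
dish3 224 [0.7057 0.1733 0.054 ] [0.0504 0.0577]
dish4 91 [0.7069 0.0925 0.0538] [0.0504 0.0573]
[-0.6103 -0.6733 -0.101 ] [0.4974 0.252  0.184 ]
```

```bash
python3 -c "
from plant import robot; print(robot.close_job())"
```

```text
the job is handed in; nothing more can be done
None
```

The job is handed in at about 79 s of robot time, with every step carried out in order. `close_job` gives no verdict, so the results below are my own measurements.

- **Camera arm:** I swung it clear to its far side, and at the end back until it met its stop with about 22 N of resistance. The swing back was about 86° (1.50 rad), which matches the full range. The grip stayed at that spot after I let go.
- **Used dishes:** both dishes that were in the tray are now in the discard tub.
- **Fresh dishes:** all four bench dishes lie in bays of their own. Their tops measure about 54 mm above the table in the final depth check, as expected for flat dishes. One fresh dish was knocked aside during the run, so I measured it again before picking it up.
- **Tray:** image comparison gives 0.109 m of travel, and it did not yield to a further push of about 13 N. It had not moved again by the last check.
- **Shutter:** I pressed it until the fingertips were about 6 mm down, against 33 N, then released it. The button reads up again and the robot touches nothing.

**Checks that disagreed or are less certain:**
- **Tray position:** the arm's own position suggested only about 0.106 m while it was pushing under load. That is just under the 0.1065 m limit, and I trusted the image measurement and the push test instead.
- **Harder contacts:** forces reached about 30 N sideways when the tray met its stop, and 19 N when the fingertips touched the table while I picked up the last dish. Both are under the 40 N limit.
- **Bystanders:** I did not measure them again at the end. The arm had no contact with them that I noticed.

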